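# Tip a machine leg into the welding jig and clamp it against the sprung stop

## Task

Lay the machine leg down in the welding jig for its next seam: push it over near its top so that it falls between the rails, slide it by its foot plate up against the sprung end stop, then swing the red lever in behind the foot plate until the leg is held against the stop with about 10 N. Never push on the leg with more than 25 N or load the stop with more than 20 N, and leave the loose things round the jig where they are.

Things in the scene. Friction and masses are not known exactly. Their poses are not given: they have to be found in the camera images.
- leg: machine leg: closed bright aluminium box section 90 x 90 mm, 210 mm long, plates welded over both ends, 0.55 to 0.9 kg, too wide to grip; stands on its foot plate at the open end of the jig's lane. Origin: centre of the foot plate's outer face; z runs along the leg to its other end; while it stands, x points roughly along the lane to the stop. Lying, it takes 2 to 7 N to slide it
- leg_top (a point): centre of the leg's other end face, 210 mm from the foot plate: the end that goes against the stop. Pushed up here with 1 to 3 N the leg tips over its lower edge, balances at 23 degrees and then falls by itself; pushed low down it slides instead. Meet it slowly (30 mm/s): at more than 60 mm/s the knock alone can pass 25 N
- jig: welding jig, fixed: dark steel bed plate 480 x 150 mm, 10 mm thick, on the table. Origin: centre of its underside; x runs along the lane from the open end to the end stop, y to the left of that, z up. The standing leg is at about x = -175 mm; laid over, its foot plate is at about x = -130 mm, with some 50 to 100 mm to go to the stop
- lane_mid (a point): middle of the lane on the bed's top (jig x = 25 mm, y = 0, z = 10 mm). Two steel rails run from 125 mm before to 125 mm past it, 98 mm apart between their inner faces, with flared tops 26 mm over the bed: they guide the lying leg with 4 mm of play a side
- end_stop: blue bracket across the far end of the lane, with a threaded stud and a sprung black rubber pad 70 x 56 mm, centred 45 mm over the bed. Origin: on the bed below the bracket's upright; axes as the jig's. The free pad's face is 33 to 63 mm before the origin: the stud was set by hand and is not reported, so feel for it. The pad gives 1 mm for each 4 N, 6 mm at most
- clamp_lever (a joint): red swing lever beside the lane, rad: near 0 it is open, the nose along jig -x clear of the lane; grows counter-clockwise seen from above; the nose points straight across the lane at 1.48, travel ends at 1.95; clamped it stands at 0.9 to 1.65. Starts at 0 to 0.3. Its pivot is stiff (0.75 N m of friction, some 7 N at the knob), so it stays where it is left and keeps its load when let go
- lever_pivot (a point): the lever's pivot axis, at jig x = -55 mm, y = 80 mm, 50 mm over the table
- lever_knob (a point): point on the round upright black knob of the lever's handle, 18 mm under its top; the knob is 20 mm across, 52 to 100 mm over the table, 105 mm from the pivot and, seen from above, 100 degrees clockwise of the nose. Grasp it from above and lead it round the pivot (it turns in the grip). Each newton on the foot plate adds about half a newton here
- lever_nose (a point): centre of the lever's nose, a round steel stud 18 mm across, 58 mm from the pivot, 50 mm over the table; its rim bears on the foot plate. It swings in only when the foot plate is past jig x of about -85 mm: before that the leg's side is in its way
- gel_tin: bystander: tin of gel, 71 mm across, 70 mm high, red lid; origin under its centre
- spray_can: bystander: spray can, 65 mm across, 199 mm high; origin under its centre
- tube_offcut_0: bystander: short dark square tube, 30 x 90 x 30 mm; origin under its centre
- tape_measure: bystander: grey tape measure, 35 x 80 x 64 mm; origin under its centre

How it is judged:
By the outcome, as a careful person would: the job done as asked, in the order asked, and still so for the second after the job is handed in, with the robot touching nothing.
It also fails if it takes over 72 s, if anything falls off the work surface, if the arm or the gripper's body presses on something with over 40 N, if the wrist force passes 120 N, or if a joint passes its speed limit or range.

## Robot

A 6-joint arm with a two-finger parallel gripper is mounted at the origin on a cart in front of the work surface, level with it; the furniture and walls round the work are solid. World frame = base frame: x ahead of the robot, y to its left, z up, the work surface at z = 0. Lengths are in mm, angles in degrees, forces in N, time in s.
With the tool pointing down it reaches from about 350 to 1000 mm from the base axis. Payload 7.1 kg.
Tool frame: the origin (TCP) lies midway between the tips of the shut fingers; the grasp point (between the pads) lies 19 mm behind it; z points along the fingers, y is the line along which they close (so a half turn about z gives the same grasp; the last joint's range is limited). The gripper opens to 85 mm and grips with 20 to 120 N. Pads are 22 mm wide; open, the fingers measure 114 mm over their backs; the gripper's body (76 mm by 85 mm) begins 54 mm behind the grasp point. The pads swing forward as they close: fully open they stand 13 mm farther back than shut.
Start: joints at [-78.037, 24.242, 93.386, -0, 62.372, -1.089], TCP at [141.166, -608.832, 203.019] pointing down, gripper open.
Joint ranges: [-172.04, 172.04], [-51.8, 120.97], [4.93, 147.93], [-75.15, 255.16], [6.16, 154.13], [-145.62, 145.62]. Speed limits (degrees/s): [136.94, 136.94, 172.46, 180, 180, 180].

## Interface

Orientations are given as [roll, pitch, yaw] about the fixed x, y, z axes, in that order (R = Rz(yaw) Ry(pitch) Rx(roll)).
In Python, from rig import arm, optics, order gives the robot as it stands. The module is installed in compiled form; this text tells all that it offers.
- The arm moves only by the tool send_rows, never from a script. Its argument "steps" is a list of rows, each a list of 7 numbers: the turn, a rotation vector about the tool's x, y, z normalised to -1 to 1, where 1 is 30 degrees, then the shift along the tool's x, y, z normalised to -1 to 1, where 1 is 0.25 m, then the closure, from 0 (fully open) to 1 (shut). In form: [[ax, ay, az, dx, dy, dz, jaw], ...]. A call has 1 to 20 rows; each row is the pose to reach, as a shift and turn from the pose commanded when the call began, along the tool's axes at that moment; what a row does not reach only later rows make up. A row lasts 1/10 s, in which the tool goes at most 50 mm and 8.59 degrees, less where a joint would pass 70% of its speed; a pose out of reach is approached as far as the arm can. A call with a number of a shift or a turn outside -1 to 1 is refused whole. A call with a gripper value outside its range is refused whole. The fingers move at their own pace and stop on an object; "squeeze" is the grip in N (left out, the last holds). Time passes only in rows, so rows that repeat a pose let the fingers close. It gives the time, the measured TCP pose, the force, the opening and the grip force at its end, in the units of the state.
- arm.get_state(): the state, without advancing time (a new reading comes with each control period).
- optics.grab_frame(name): name is "scene" or "top" or "wrist"; returns the picture (400x640x3 uint8, red, green, blue); there is no depth.
- optics.get_calibration(name): a dict with "K" (3x3 intrinsics, pixels), "k1" (the pictures are not rectified: a ray, as slopes to the right and down, at radius r is drawn at 1 + k1 r^2 times it, then the intrinsics apply), "extrinsics" (4x4, takes a point from camera to world coordinates). Camera axes: x right, y up, looking along -z (the intrinsics and any distortion apply to the point x, -y, -z); pixel columns grow to the right and rows downward; lengths in mm; the calibration is good to about 2 mm. A picture is of the moment at which its call begins: read the wrist's pose just before it. get_calibration takes no time and is no camera call; for the wrist camera it gives the pose at the moment of the call.
- order.close_job(): hands the job in; it is judged then, once.
Trained networks look in the newest picture that a camera, given by its name, has taken for a name from the list of things; names that differ only in an ending like _2 or _b are one class to them, and where a whole thing is asked for, a point or a joint stands for the part that bears it (a point fixed in the world has none). Each returns a list of dicts, best first, with "confidence" (0 to 1); they miss things now and then, are a little off and sometimes report something else, mostly with a low value. They report only what shows in the picture. A call takes as long as a camera call.
- optics.search_frame(camera, name): "rect" ([left, top, width, height] in pixels, round what is visible of it).
- optics.outline_of(camera, name): "region" (400x640 bool, what is visible of it) and "rect" ([left, top, width, height] in pixels, round what is visible of it).
The state is a dict: "clock": time; "q": joint angles; "joint_velocities": joint speeds; "joint_torque": joint torques, N m; "eef_pos": TCP position; "eef_rot": TCP orientation; "force": force on the tool from outside, world axes, zero at the start; "moment": the same for the moment, N m; "grip_width": finger opening in mm; "grip_force": force on a finger pad.
Only numpy, scipy, OpenCV 4.12 (cv2) and the standard library are available. Lean on these libraries where they do the work, as an engineer would, in place of code of your own. Each camera call takes 0.05 s, during which the arm holds its last target. There are 200 camera calls.

## Working session

There is one attempt and no reset: what is moved stays moved. The work goes in short steps, Python scripts to look and compute and a tool call to move; the robot and the scene stay as the last step left them, time stands still between calls to the robot, and variables do not carry over. Pictures are saved under pics/ and viewed, at most 10 in all, crops included, and the job is handed in when it is done.

Besides the shell and the picture viewer there is one more tool, called after "Call:" as name(argument=value, ...) on one line, values as JSON. send_rows: Moves the arm, as the interface text tells. Its arguments: {"type":"object","properties":{"steps":{"type":"array"},"squeeze":{"type":"number"}},"required":["steps"]}

```bash
mkdir -p pics; python3 - <<'E'
from rig import arm, optics
import cv2, numpy as np
print(arm.get_state())
fr=[]
for n in("scene","top"):
    f=optics.grab_frame(n); cv2.imwrite(f"pics/{n}0.png",f[:,:,::-1]); c=optics.get_calibration(n); print(n,c)
    for o in("leg","jig","end_stop","lever_knob","lever_nose","clamp_lever","gel_tin","spray_can","tube_offcut_0","tape_measure"):
        r=optics.search_frame(n,o); print(o,[(x['rect'],round(x['confidence'],2)) for x in r[:2]])
E
```

```text
{'clock': 0.0, 'q': array([-7.80346100e+01,  2.42852944e+01,  9.34319330e+01, -3.90806828e-04,
        6.23713584e+01, -1.08781196e+00]), 'joint_velocities': array([0.04505444, 0.10035293, 0.06354513, 0.08324268, 0.08106908,
       0.03189584]), 'joint_torque': array([ 1.18871199e-04, -5.57391357e+01, -2.81746262e+01, -4.59763896e-05,
        7.35024980e-03,  4.74036650e-07]), 'eef_pos': array([ 141.06916049, -608.26577154,  202.23287944]), 'eef_rot': array([-1.79911424e+02, -1.33587809e-03,  1.30533824e+01]), 'force': array([ 0.26967777, -0.16802829,  0.62623948]), 'moment': array([0.01195167, 0.01410867, 0.02514909]), 'grip_force': 0.0, 'grip_width': 85.46327068992242}
scene {'K': array([[444.40000022,   0.        , 316.48082114],
       [  0.        , 444.40000022, 203.08686717],
       [  0.        ,   0.        ,   1.        ]]), 'k1': -0.11686161080869452, 'extrinsics': array([[-4.79713745e-01,  4.63395571e-01, -7.45076685e-01,
        -3.64452560e+02],
       [-8.77273793e-01, -2.69074918e-01,  3.97478780e-01,
         5.04623244e+02],
       [-1.62915419e-02,  8.44312284e-01,
[... 1130 characters left out ...]
.93023117e-01,
         1.86245888e+03],
       [ 0.00000000e+00,  0.00000000e+00,  0.00000000e+00,
         1.00000000e+00]])}
leg [([411.7, 223.7, 20.2, 16.8], 0.66), ([256.7, 169.6, 35.1, 37.7], 0.61)]
jig [([263.5, 147.6, 128.6, 81.6], 0.62)]
end_stop [([367.5, 190.7, 27.5, 30.4], 0.67)]
lever_knob [([295.1, 145.9, 21.4, 35.2], 0.5), ([260.1, 146.3, 132.0, 80.5], 0.25)]
lever_nose [([295.9, 144.8, 22.5, 39.5], 0.8)]
clamp_lever [([292.8, 145.4, 24.3, 37.4], 0.82)]
gel_tin [([409.8, 220.2, 23.3, 25.0], 0.86), ([410.4, 162.5, 21.0, 22.9], 0.37)]
spray_can [([410.6, 161.8, 18.5, 23.6], 0.75)]
tube_offcut_0 [([211.8, 215.9, 23.2, 9.6], 0.71)]
tape_measure [([209.4, 175.4, 21.3, 18.7], 0.69)]
```

```bash
python3 - <<'E'
import cv2
a=cv2.imread("pics/top0.png")[130:250,190:450]; cv2.imwrite("pics/topc.png",cv2.resize(a,None,fx=3,fy=3,interpolation=cv2.INTER_CUBIC))
a=cv2.imread("pics/scene0.png")[130:340,150:430]; cv2.imwrite("pics/scenec.png",cv2.resize(a,None,fx=2.8,fy=2.8,interpolation=cv2.INTER_CUBIC))
E
```

```text
(no output)
```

View pics/topc.png

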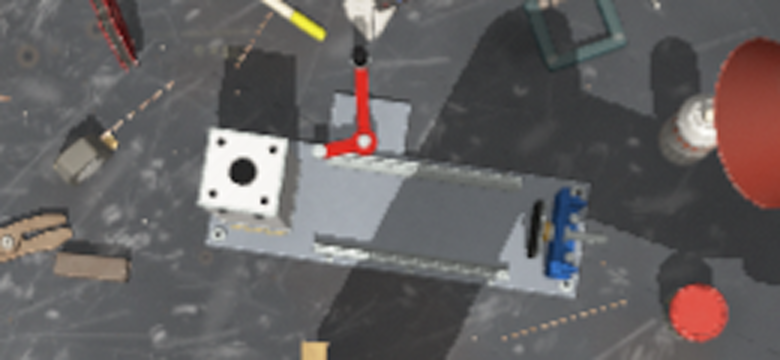

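View pics/scenec.png

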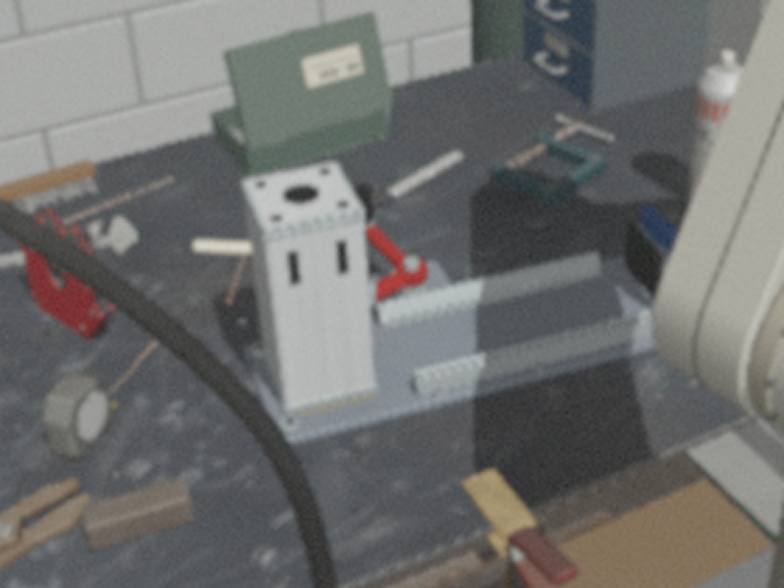

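```bash
cat > h.py <<'E'
import numpy as np, cv2
from rig import arm, optics
def pt(cam,u,v,z,c=None):
    c=c or optics.get_calibration(cam); K=c['K']; d=np.array([(u-K[0,2])/K[0,0],(v-K[1,2])/K[1,1]]); s=d.copy()
    for _ in range(20): s=d/(1+c['k1']*(s@s))
    T=c['extrinsics']; r=T[:3,:3]@np.array([s[0],-s[1],-1]); o=T[:3,3]
    return o+r*(z-o[2])/r[2]
E
python3 - <<'E'
from h import *
np.set_printoptions(precision=1,suppress=True)
for n,u,v,z in [("BL",207,245,10),("BR",576,297,10),("TR",590,185,10),("legtop",243,172,220),("lt1",210,128,220),("lt2",290,138,220),("lt3",277,219,220),("lt4",198,208,220),("pivot",364,142,60),("nose",319,152,58),("knob",360,53,100),("pad_top",536,203,75),("padbot",531,255,75),("tape",84,155,64),("offcut",92,265,30),("can",693,120,199),("tin",698,312,70),("railL0",325,155,36),("railL1",522,184,36),("railR0",315,246,36),("railR1",507,274,36)]:
    print(n,pt("top",190+u/3,130+v/3,z))
S=lambda u,v,z:print(pt("scene",150+u/2.8,130+v/2.8,z))
print("scene leg top corners")
for u,v in[(245,182),(337,163),(367,222),(268,238)]:S(u,v,220)
S(283,405,10);S(374,391,10);S(367,190,100);S(412,264,60)
E
```

```text
BL [465.7 259.8  10. ]
BR [ 404.6 -214.8   10. ]
TR [ 549.4 -233.2   10. ]
legtop [533.4 191.6 220. ]
lt1 [584.1 230.9 220. ]
lt2 [573.5 138.5 220. ]
lt3 [479.7 151.3 220. ]
lt4 [491.3 242.1 220. ]
pivot [594.4  58.3  60. ]
nose [581.3 115.   58. ]
knob [700.1  63.7 100. ]
pad_top [ 517.9 -157.6   75. ]
padbot [ 452.9 -151.5   75. ]
tape [573.1 410.6  64. ]
offcut [436.8 402.8  30. ]
can [ 603.8 -329.9  199. ]
tin [ 385.  -359.1   70. ]
railL0 [580.7 108.6  36. ]
railL1 [ 546.4 -143.2   36. ]
railR0 [464.  119.1  36. ]
railR1 [ 431.4 -124.5   36. ]
scene leg top corners
[580.7 227.7 220. ]
[569.4 141.3 220. ]
[464.4 159.2 220. ]
[484.  242.4 220. ]
[512.3 239.5  10. ]
[487.9 154.8  10. ]
[692.5  61.5 100. ]
[595.9  57.3  60. ]
```

View pics/top0.png

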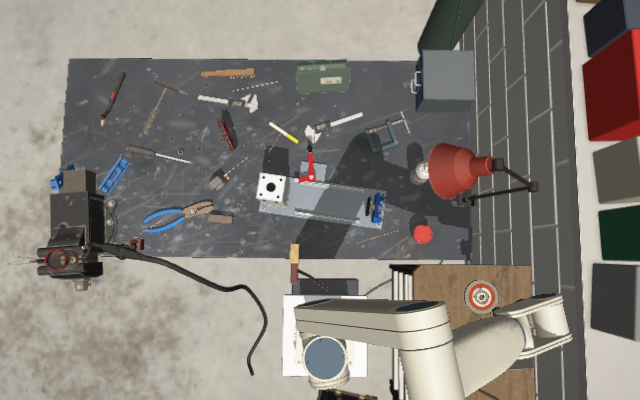

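View pics/scene0.png

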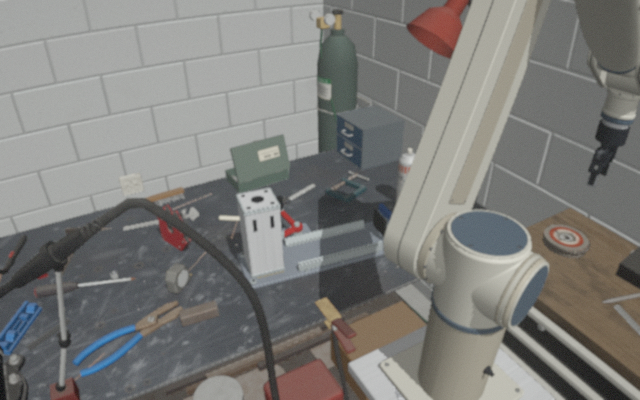

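Call:
send_rows(steps=[[0, 0, -1, 0.445, -0.874, -0.232, 1], [0, 0, -1, 0.445, -0.874, -0.232, 1], [0, 0, -1, 0.445, -0.874, -0.232, 1], [0, 0, -1, 0.445, -0.874, -0.232, 1], [0, 0, -1, 0.445, -0.874, -0.232, 1], [0, 0, -1, 0.445, -0.874, -0.232, 1], [0, 0, -1, 0.445, -0.874, -0.232, 1]], squeeze=60)

```text
clock: 1.8
eef_pos: [200.7, -370.6, 261.8]
eef_rot: [179.9, 0.0, 43.2]
force: [0.3, -1.0, 0.6]
grip_width: 0.1
grip_force: 0.0
```

```bash
cat > to.py <<'E'
import sys, numpy as np
from scipy.spatial.transform import Rotation as Ro
from rig import arm
np.set_printoptions(precision=4,suppress=True)
UX=np.array([-0.1305,-0.9914,0]); UY=np.array([0.9914,-0.1305,0]); O=np.array([508.5,13.3,0])
def rep(t=None,jig=False,yaw=82.5):
    s=arm.get_state(); p=s['eef_pos']; R=Ro.from_euler('xyz',s['eef_rot'],degrees=True)
    d=p-O; print(round(s['clock'],2),'pos',p,'rot',s['eef_rot'],'jig',d@UX,d@UY,'F',s['force'],'Fjig',s['force']@UX,s['force']@UY,'w',s['grip_width'],s['grip_force'],'q',s['q'])
    if t is not None:
        t=np.array(t,float)
        if jig: t=O+t[0]*UX+t[1]*UY+[0,0,t[2]]
        tr=R.inv()*Ro.from_euler('xyz',[180,0,yaw],degrees=True)
        print('shift',R.inv().apply(t-p)/250,'turn',np.degrees(tr.as_rotvec())/30)
if __name__=='__main__':
    a=sys.argv[1:]; jig='j' in a; a=[float(x) for x in a if x!='j']
    rep(a[:3] if a else None,jig,a[3] if len(a)>3 else 82.5)
E
python3 to.py 390 -150 260
```

```text
1.8 pos [ 200.6769 -370.5773  261.8188] rot [179.8763   0.0443  43.1514] jig 420.7469086355888 -255.07986390401103 F [ 0.3375 -0.9975  0.5534] Fjig 0.9448795595959867 0.4648158520007935 w 0.1131098590182405 0.0 q [-63.1754   2.0281 114.2299  -0.0087  63.6109 -16.323 ]
shift [ 1.1559 -0.1258  0.0061] turn [ 0.0035  0.0028 -1.3116]
```

Call:
send_rows(steps=[[0, 0, -1, 1, -0.11, 0, 1], [0, 0, -1, 1, -0.11, 0, 1], [0, 0, -1, 1, -0.11, 0, 1], [0, 0, -1, 1, -0.11, 0, 1], [0, 0, -1, 1, -0.11, 0, 1], [0, 0, -1, 1, -0.11, 0, 1]])

```text
clock: 2.4
eef_pos: [367.8, -177.4, 261.0]
eef_rot: [179.9, -0.1, 73.4]
force: [-0.4, 0.0, -0.6]
grip_width: 0.0
grip_force: 0.0
```

```bash
python3 to.py 415 60 260
```

```text
2.4 pos [ 367.8269 -177.3873  260.9777] rot [179.9401  -0.0575  73.3849] jig 207.4052627643236 -114.57862690018119 F [-0.3525  0.0226 -0.6378] Fjig 0.023563406993102946 -0.3524623539681966 w 0.00677292437680393 0.0 q [-27.4706   0.8279 115.5926   0.0757  63.5316 -10.8892]
shift [ 0.9639 -0.0907  0.0048] turn [ 0.0021 -0.0018 -0.3038]
```

Call:
send_rows(steps=[[0, 0, -0.304, 0.964, -0.09, 0, 1], [0, 0, -0.304, 0.964, -0.09, 0, 1], [0, 0, -0.304, 0.964, -0.09, 0, 1], [0, 0, -0.304, 0.964, -0.09, 0, 1], [0, 0, -0.304, 0.964, -0.09, 0, 1], [0, 0, -0.304, 0.964, -0.09, 0, 1]])

```text
clock: 3.0
eef_pos: [414.7, 59.9, 260.9]
eef_rot: [180.0, -0.0, 82.4]
force: [0.5, -0.8, 0.2]
grip_width: -0.1
grip_force: 0.0
```

```bash
python3 to.py -265 0 260 j
```

```text
3.0 pos [414.6852  59.8676 260.8914] rot [179.9716  -0.0498  82.3898] jig -33.924307160538625 -99.0850455885957 F [ 0.4721 -0.7725  0.2324] Fjig 0.7042154048911528 0.5688813164830552 w -0.07766958585604344 0.0 q [  6.5549   1.9024 114.4944   0.0462  63.5636  14.1446]
shift [0.925  0.3946 0.0046] turn [ 0.0009 -0.0017 -0.0037]
```

Call:
send_rows(steps=[[0, 0, 0, 0.925, 0.3946, 0, 1], [0, 0, 0, 0.925, 0.3946, 0, 1], [0, 0, 0, 0.925, 0.3946, 0, 1], [0, 0, 0, 0.925, 0.3946, 0, 1], [0, 0, 0, 0.925, 0.3946, 0, 1], [0, 0, 0, 0.925, 0.3946, 0.1, 1], [0, 0, 0, 0.925, 0.3946, 0.244, 1], [0, 0, 0, 0.925, 0.3946, 0.244, 1], [0, 0, 0, 0.925, 0.3946, 0.244, 1]])

```text
clock: 3.9
eef_pos: [542.7, 271.0, 199.5]
eef_rot: [-179.9, 0.1, 82.1]
force: [0.5, -0.4, -0.2]
grip_width: -0.0
grip_force: 0.0
```

```bash
python3 - <<'E'
from h import *
from to import rep
rep([-225,0,200],True)
f=optics.grab_frame("wrist"); cv2.imwrite("pics/w1.png",f[:,:,::-1])
f=optics.grab_frame("top"); a=f[130:250,190:390]; cv2.imwrite("pics/top1.png",cv2.resize(a,None,fx=3,fy=3)[:,:,::-1])
E
```

```text
3.9 pos [542.6678 271.0158 199.451 ] rot [-179.9024    0.084    82.0715] jig -259.9583699050831 0.24202875898271323 F [ 0.5442 -0.367  -0.1669] Fjig 0.2928338892347603 0.5873956425001914 w -0.03746749043133781 0.0 q [25.423  22.9965 95.875  -0.0188 61.2562 33.3607]
shift [-0.1399  0.0001 -0.002 ] turn [-0.0033  0.0028 -0.0143]
```

View pics/w1.png

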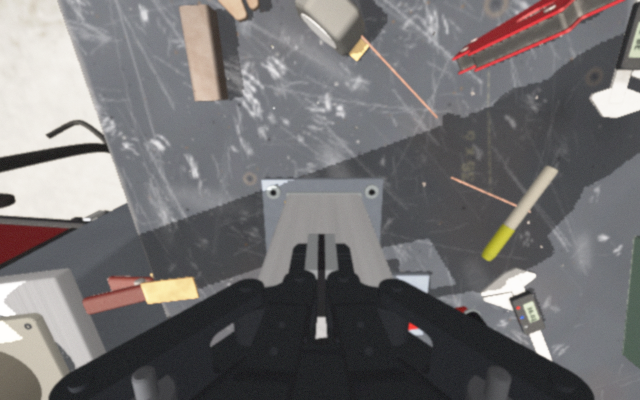

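Call:
send_rows(steps=[[0, 0, 0, -0.012, 0, 0, 1], [0, 0, 0, -0.024, 0, 0, 1], [0, 0, 0, -0.036, 0, 0, 1], [0, 0, 0, -0.048, 0, 0, 1], [0, 0, 0, -0.06, 0, 0, 1], [0, 0, 0, -0.072, 0, 0, 1], [0, 0, 0, -0.084, 0, 0, 1], [0, 0, 0, -0.096, 0, 0, 1], [0, 0, 0, -0.108, 0, 0, 1], [0, 0, 0, -0.12, 0, 0, 1], [0, 0, 0, -0.132, 0, 0, 1], [0, 0, 0, -0.144, 0, 0, 1], [0, 0, 0, -0.156, 0, 0, 1], [0, 0, 0, -0.168, 0, 0, 1], [0, 0, 0, -0.18, 0, 0, 1], [0, 0, 0, -0.192, 0, 0, 1], [0, 0, 0, -0.204, 0, 0, 1], [0, 0, 0, -0.216, 0, 0, 1]])

```text
clock: 5.8
eef_pos: [534.7, 218.9, 200.0]
eef_rot: [180.0, -0.0, 82.2]
force: [0.6, 0.7, 0.1]
grip_width: -0.0
grip_force: 0.0
```

```bash
python3 - <<'E'
from h import *
from to import rep
rep()
f=optics.grab_frame("scene"); a=f[130:330,150:430]; cv2.imwrite("pics/s1.png",cv2.resize(a,None,fx=2.5,fy=2.5)[:,:,::-1])
E
```

```text
5.8 pos [534.7006 218.944  200.0443] rot [179.9971  -0.002   82.1738] jig -207.29462043004975 -0.8612223314474421 F [0.6065 0.6637 0.1206] Fjig -0.7371136925302931 0.5146338748989184 w -0.03945095834740372 0.0 q [21.0873 20.5014 99.6377  0.0004 59.8575 28.9133]
```

View pics/s1.png

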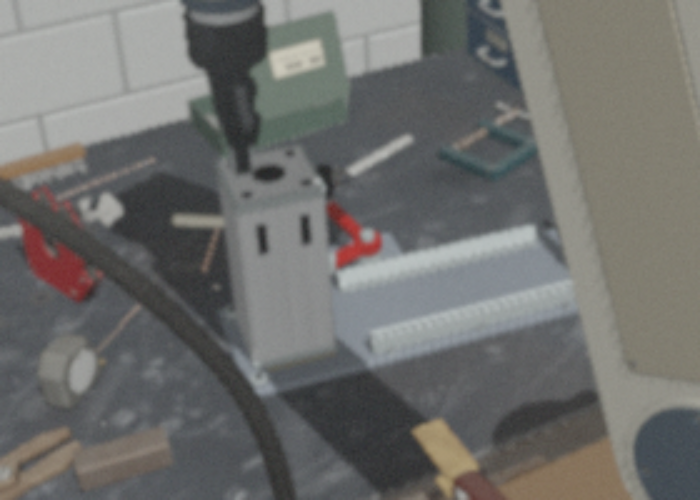

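Call:
send_rows(steps=[[0, 0, 0, -0.012, 0, 0, 1], [0, 0, 0, -0.024, 0, 0, 1], [0, 0, 0, -0.036, 0, 0, 1], [0, 0, 0, -0.048, 0, 0, 1], [0, 0, 0, -0.06, 0, 0, 1], [0, 0, 0, -0.072, 0, 0, 1], [0, 0, 0, -0.084, 0, 0, 1], [0, 0, 0, -0.096, 0, 0, 1], [0, 0, 0, -0.108, 0, 0, 1], [0, 0, 0, -0.12, 0, 0, 1], [0, 0, 0, -0.132, 0, 0, 1], [0, 0, 0, -0.144, 0, 0, 1], [0, 0, 0, -0.156, 0, 0, 1], [0, 0, 0, -0.168, 0, 0, 1], [0, 0, 0, -0.18, 0, 0, 1], [0, 0, 0, -0.192, 0, 0, 1], [0, 0, 0, -0.204, 0, 0, 1], [0, 0, 0, -0.216, 0, 0, 1]])

```text
clock: 7.65
eef_pos: [527.3, 165.4, 200.0]
eef_rot: [180.0, -0.0, 82.2]
force: [-0.1, 0.2, -0.3]
grip_width: 0.1
grip_force: 0.0
```

```bash
python3 - <<'E'
from h import *
from to import rep
rep([-185,0,200],True)
f=optics.grab_frame("scene"); a=f[130:330,150:430]; cv2.imwrite("pics/s2.png",cv2.resize(a,None,fx=2.5,fy=2.5)[:,:,::-1])
E
```

```text
7.65 pos [527.3226 165.4335 200.038 ] rot [179.9977  -0.0024  82.1702] jig -153.2814614571242 -1.1926450526326764 F [-0.1474  0.2476 -0.3449] Fjig -0.22628340593049132 -0.17843884078090722 w 0.08026156497239428 0.0 q [ 16.1833  18.4055 102.7754   0.0014  58.816   24.0124]
shift [0.1268 0.004  0.0002] turn [ 0.0001 -0.0001 -0.011 ]
```

View pics/s2.png

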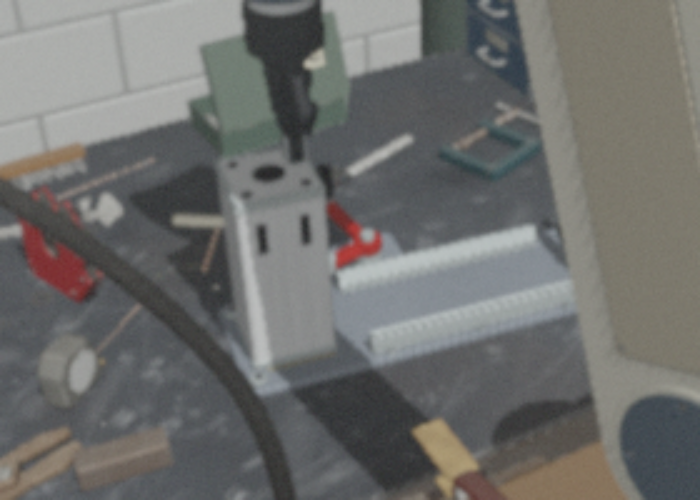

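```bash
python3 - <<'E'
from h import *
def proj(cam,p):
    c=optics.get_calibration(cam); T=c['extrinsics']; q=T[:3,:3].T@(np.array(p)-T[:3,3]); s=np.array([q[0],-q[1]])/-q[2]; s=s*(1+c['k1']*(s@s)); return s*c['K'][0,0]+c['K'][:2,2]
s=arm.get_state(); p=s['eef_pos']; print(p)
a=proj("scene",p); print("scene crop",(a-[150,130])*2.5, "true",a)
print("top",proj("top",p))
f=optics.grab_frame("top")[100:250,200:400]; g=optics.grab_frame("scene")[150:300,200:400]
cv2.imwrite("pics/c3.png",np.hstack([cv2.resize(x,None,fx=4,fy=4) for x in(f,g)])[:,:,::-1][:, :] if 0 else np.vstack([cv2.resize(x,None,fx=2,fy=2,interpolation=cv2.INTER_CUBIC) for x in(f,g)])[:,:,::-1])
E
```

```text
[527.22471754 165.07407079 200.00334722]
scene crop [297.49313312 186.89680039] true [268.99725325 204.75872016]
top [279.20812516 189.94865333]
```

View pics/c3.png

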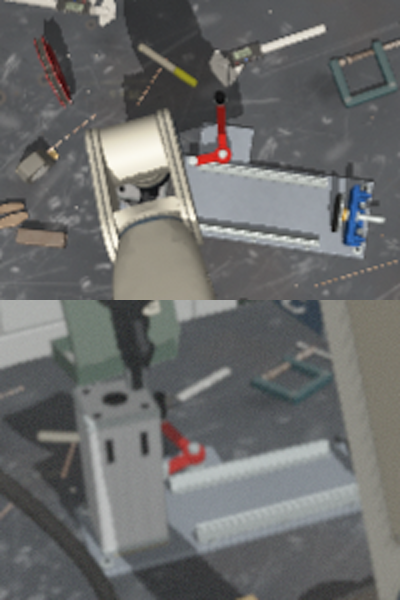

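```bash
cat >> h.py <<'E'
def proj(cam,p):
    c=optics.get_calibration(cam); T=c['extrinsics']; q=T[:3,:3].T@(np.array(p,float)-T[:3,3]); s=np.array([q[0],-q[1]])/-q[2]; s=s*(1+c['k1']*(s@s)); return s*c['K'][0,0]+c['K'][:2,2]
E
python3 - <<'E'
from h import *
print(proj("scene",[141.2,-608.8,203]))
print("s1",(proj("scene",[534.7,218.9,200])-[150,130])*2.5)
UX=np.array([-0.1305,-0.9914,0]); UY=np.array([0.9914,-0.1305,0]); O=np.array([508.5,13.3,0])
for z in (10,220):
  for x,y in[(-224,45),(-134,45),(-134,-45),(-224,-45)]:
    p=O+x*UX+y*UY+[0,0,z]; print(z,x,y,"s",(proj("scene",p)-[150,130])*2.5,"t",(proj("top",p)-[190,130])*3)
c=optics.get_calibration("wrist"); print(c['extrinsics'][:3,3],arm.get_state()['eef_pos']); print("wrist tcp",proj("wrist",arm.get_state()['eef_pos']))
E
```

```text
[591.94569751 192.84879412]
s1 [245.09253531 197.98840334]
10 -224 45 s [237.85909825 322.27394655] t [232.9186114  155.52388974]
10 -134 45 s [314.63772129 303.42348154] t [301.52869356 165.31305619]
10 -134 -45 s [338.80833989 351.7385106 ] t [290.99021253 233.860492  ]
10 -224 -45 s [257.90634135 372.7127368 ] t [222.00692424 223.94465234]
220 -224 45 s [216.48897813 162.22637507] t [211.20285692 129.53092125]
220 -134 45 s [301.33504094 144.79541489] t [288.39052177 140.51588473]
220 -134 -45 s [327.03966699 187.92549174] t [276.43432004 217.5636925 ]
220 -224 -45 s [236.96914135 207.52227228] t [198.77212903 206.41552223]
[538.01074452 239.95586034 371.26383899] [527.37441734 165.46665676 200.05416284]
wrist tcp [320.01028621 227.31220141]
```

```bash
python3 - <<'E'
from h import *
p=arm.get_state()['eef_pos']
for dz in(0,10,20,30,40): print(dz,proj("wrist",p+[0,0,dz]),(proj("scene",p+[0,0,dz])-[150,130])*2.5)
f=optics.grab_frame("wrist")[130:400,120:520]; cv2.imwrite("pics/w2.png",cv2.resize(f,None,fx=2,fy=2)[:,:,::-1])
E
```

```text
0 [320.01028621 227.31220141] [297.07427808 186.89046254]
10 [319.97918173 234.31348006] [296.34301431 178.52158041]
20 [319.94450908 242.11771875] [295.60636831 170.07248457]
30 [319.90561676 250.87148692] [294.86431704 161.54236807]
40 [319.86168436 260.75934694] [294.11683869 152.93042216]
```

View pics/w2.png

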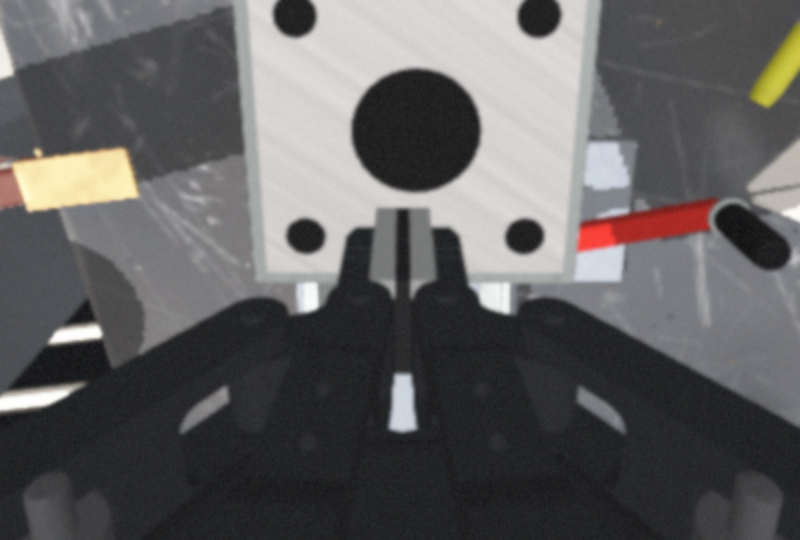

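```bash
python3 - <<'E'
from h import *
UX=np.array([-0.1305,-0.9914,0]); UY=np.array([0.9914,-0.1305,0]); O=np.array([508.5,13.3,0])
for z in (160,180,200,220):
    print(z,[(proj("wrist",O+x*UX+y*UY+[0,0,z])-[120,130])*2 for x,y in[(-134,45),(-134,-45),(-179,0)]])
print(optics.get_calibration("wrist"))
E
```

```text
160 [array([522.84489019, 198.45459323]), array([284.24538653, 199.85335577]), array([402.89525826,  82.75600516])]
180 [array([533.88854753, 222.22768488]), array([273.64116353, 223.74822472]), array([403.06553716,  96.9206328 ])]
200 [array([547.13699732, 250.74612322]), array([260.92037741, 252.41161675]), array([403.27231741, 114.12146833])]
220 [array([563.32396917, 285.58881285]), array([245.37884601, 287.42972694]), array([403.52874599, 135.45202367])]
{'K': array([[304.61862329,   0.        , 320.97240377],
       [  0.        , 304.61862329, 192.15574491],
       [  0.        ,   0.        ,   1.        ]]), 'k1': 0.0008720322036309385, 'extrinsics': array([[ 9.90671950e-01,  1.30582008e-01,  3.89541484e-02,
         5.38031296e+02],
       [-1.36262534e-01,  9.46629925e-01,  2.92103248e-01,
         2.40077143e+02],
       [ 1.26826623e-03, -2.94686486e-01,  9.55593149e-01,
         3.71276751e+02],
       [ 0.00000000e+00,  0.00000000e+00,  0.00000000e+00,
         1.00000000e+00]])}
```

Call:
send_rows(steps=[[0, 0, 0, 0.1, 0, -0.1, 1], [0, 0, 0, 0.25, 0, -0.1, 1], [0, 0, 0, 0.46, 0, -0.1, 1], [0, 0, 0, 0.46, 0.005, -0.1, 1], [0, 0, 0, 0.46, 0.005, 0.11, 1], [0, 0, 0, 0.46, 0.005, 0.11, 1], [0, 0, 0, 0.46, 0.005, 0.11, 1]])

```text
clock: 8.55
eef_pos: [543.1, 278.6, 171.5]
eef_rot: [-179.8, 0.1, 82.2]
force: [0.2, 0.0, 0.4]
grip_width: 0.2
grip_force: 0.0
```

```bash
python3 to.py -200 0 172 j
```

```text
8.55 pos [543.1037 278.5625 171.5488] rot [-179.8117    0.1316   82.1647] jig -267.49698083182625 -0.31061646270566606 F [0.2338 0.03   0.4414] Fjig -0.060244495068132654 0.22792051802422816 w 0.24321350419381588 0.0 q [26.0389 25.2215 96.5145 -0.005  58.4937 33.877 ]
shift [-0.2701  0.0028 -0.0012] turn [-0.0063  0.0044 -0.0112]
```

Call:
send_rows(steps=[[0, 0, 0, -0.04, 0.002, 0, 1], [0, 0, 0, -0.08, 0.002, 0, 1], [0, 0, 0, -0.092, 0.002, 0, 1], [0, 0, 0, -0.104, 0.002, 0, 1], [0, 0, 0, -0.116, 0.002, 0, 1], [0, 0, 0, -0.128, 0.002, 0, 1], [0, 0, 0, -0.14, 0.002, 0, 1], [0, 0, 0, -0.152, 0.002, 0, 1], [0, 0, 0, -0.164, 0.002, 0, 1], [0, 0, 0, -0.176, 0.002, 0, 1]])

```text
clock: 9.55
eef_pos: [538.9, 235.8, 172.6]
eef_rot: [180.0, -0.0, 82.2]
force: [1.1, 2.0, 2.1]
grip_width: -0.0
grip_force: 1.0
```

```bash
python3 - <<'E'
from h import *
from to import rep
rep([-200,0,172],True)
f=optics.grab_frame("scene")
r=optics.search_frame("scene","leg"); print(r)
E
```

```text
9.55 pos [538.878  235.775  172.6308] rot [179.9827  -0.0181  82.1806] jig -224.52601623529242 1.0837787940834167 F [1.0856 1.9949 2.1094] Fjig -2.1193874116184714 0.8159083891163433 w -0.03129993251638916 0.9596537472680211 q [22.4677 23.2557 99.5443  0.0082 57.1759 30.2826]
shift [-0.0982 -0.0038  0.0025] turn [ 0.0006 -0.0006 -0.0106]
[{'rect': [239.6, 191.2, 45.0, 82.4], 'confidence': 0.74}]
```

Call:
send_rows(steps=[[0, 0, 0, -0.012, 0, 0, 1], [0, 0, 0, -0.024, 0, 0, 1], [0, 0, 0, -0.036, 0, 0, 1], [0, 0, 0, -0.048, 0, 0, 1], [0, 0, 0, -0.06, 0, 0, 1], [0, 0, 0, -0.072, 0, 0, 1], [0, 0, 0, -0.084, 0, 0, 1], [0, 0, 0, -0.096, 0, 0, 1], [0, 0, 0, -0.108, 0, 0, 1], [0, 0, 0, -0.12, 0, 0, 1], [0, 0, 0, -0.132, 0, 0, 1], [0, 0, 0, -0.144, 0, 0, 1], [0, 0, 0, -0.156, 0, 0, 1], [0, 0, 0, -0.168, 0, 0, 1]])

```text
clock: 11.05
eef_pos: [532.9, 193.9, 172.5]
eef_rot: [-180.0, 0.0, 82.2]
force: [0.1, 0.8, 1.0]
grip_width: -0.3
grip_force: 0.4
```

```bash
python3 - <<'E'
from h import *
from to import rep
rep()
f=optics.grab_frame("scene"); a=f[130:330,150:430]; cv2.imwrite("pics/s4.png",cv2.resize(a,None,fx=2.5,fy=2.5)[:,:,::-1])
r=optics.search_frame("scene","leg"); print(r[:2])
E
```

```text
11.05 pos [532.9336 193.8534 172.4707] rot [-179.9922    0.0065   82.1736] jig -182.18919777379514 0.6612450023072104 F [0.0925 0.7525 0.9999] Fjig -0.7580531421400764 -0.006502275785220563 w -0.3094668340521361 0.3702137852087617 q [ 18.7877  21.5952 102.2135  -0.0028  56.2012  26.6157]
[{'rect': [243.5, 186.2, 58.0, 81.2], 'confidence': 0.64}]
```

Call:
send_rows(steps=[[0, 0, 0, -0.012, 0, 0, 1], [0, 0, 0, -0.024, 0, 0, 1], [0, 0, 0, -0.036, 0, 0, 1], [0, 0, 0, -0.048, 0, 0, 1], [0, 0, 0, -0.06, 0, 0, 1], [0, 0, 0, -0.072, 0, 0, 1], [0, 0, 0, -0.084, 0, 0, 1], [0, 0, 0, -0.096, 0, 0, 1], [0, 0, 0, -0.108, 0, 0, 1], [0, 0, 0, -0.12, 0, 0, 1], [0, 0, 0, -0.132, 0, 0, 1], [0, 0, 0, -0.132, 0, 0, 1], [0, 0, 0, -0.132, 0, 0, 1], [0, 0, 0, -0.132, 0, 0, 1]])

```text
clock: 12.55
eef_pos: [528.6, 161.5, 172.5]
eef_rot: [180.0, -0.0, 82.2]
force: [0.1, -0.0, 0.1]
grip_width: -0.2
grip_force: 0.0
```

```bash
python3 - <<'E'
from h import *
from to import rep
rep([-160,0,172],True)
f=optics.grab_frame("scene"); a=f[130:330,150:430]; cv2.imwrite("pics/s4.png",cv2.resize(a,None,fx=2.5,fy=2.5)[:,:,::-1])
r=optics.search_frame("scene","leg"); print(r[:2])
E
```

```text
12.55 pos [528.5979 161.5434 172.5341] rot [179.9955  -0.004   82.1749] jig -149.59128786985576 0.5793061917304095 F [ 0.0911 -0.0424  0.0589] Fjig 0.030183349893127424 0.09581911775041577 w -0.21113111495025 0.0 q [ 15.7588  20.4325 104.0221   0.0023  55.5397  23.5827]
shift [ 0.0416 -0.0026  0.0021] turn [ 0.0001 -0.0001 -0.0108]
[{'rect': [276.2, 210.5, 83.4, 56.5], 'confidence': 0.63}]
```

View pics/s4.png

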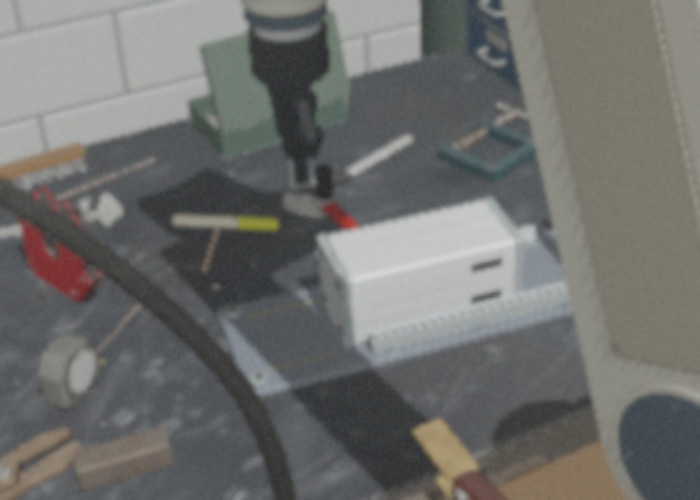

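```bash
python3 - <<'E'
from h import *
from to import *
p=arm.get_state()['eef_pos']
for dz in(0,15,30,45): print(dz,(proj("scene",p+[0,0,dz])-[150,130])*2.5)
for u,v,z in[(357,345,10),(318,235,100),(344,276,100)]:
    q=pt("scene",150+u/2.5,130+v/2.5,z)-O; print(q@UX,q@UY)
rep([-185,0,45],True)
E
```

```text
0 [302.0657 207.91  ]
15 [301.0129 195.6666]
30 [299.9484 183.2475]
45 [298.8721 170.65  ]
-112.20428529097978 -41.867435870380454
-122.70555008805024 48.80451196469804
-119.28145673980804 -33.25198869291964
12.65 pos [528.5795 161.5746 172.5152] rot [179.9979  -0.0022  82.1793] jig -149.61979070875384 0.5569430159772072 F [-0.0512  0.1119  0.2473] Fjig -0.10430894693843352 -0.0653203019600967 w 0.28104182380321197 0.0 q [ 15.7629  20.4345 104.0219   0.0014  55.5407  23.5828]
shift [ 0.1414 -0.003   0.5101] turn [ 0.0001 -0.0001 -0.0107]
```

Call:
send_rows(steps=[[0, 0, 0, 0.14, -0.003, 0.1, 1], [0, 0, 0, 0.14, -0.003, 0.25, 1], [0, 0, 0, 0.14, -0.003, 0.45, 1], [0, 0, 0, 0.14, -0.003, 0.538, 1], [0, 0, 0, 0.1, -0.003, 0.538, 1], [0, 0, 0, 0.06, -0.003, 0.538, 1], [0, 0, 0, 0.02, -0.003, 0.538, 1], [0, 0, 0, -0.01, -0.003, 0.538, 1], [0, 0, 0, -0.022, -0.003, 0.538, 1], [0, 0, 0, -0.034, -0.003, 0.538, 1], [0, 0, 0, -0.046, -0.003, 0.538, 1], [0, 0, 0, -0.058, -0.003, 0.538, 1], [0, 0, 0, -0.07, -0.003, 0.538, 1], [0, 0, 0, -0.082, -0.003, 0.538, 1]])

```text
clock: 14.05
eef_pos: [525.7, 141.9, 38.4]
eef_rot: [179.9, -0.1, 82.2]
force: [0.8, 4.9, 1.5]
grip_width: 0.0
grip_force: 2.6
```

```bash
python3 to.py -100 0 38 j
```

```text
14.05 pos [525.6958 141.8676  38.3558] rot [179.9261  -0.0665  82.1791] jig -129.70598820737425 0.26981417795622203 F [0.8402 4.8676 1.4975] Fjig -4.935377917787086 0.19780279443124515 w 0.013217426219734082 2.621228713542223 q [ 13.8293  31.6973 108.8936   0.0545  39.316   21.6081]
shift [-0.1189 -0.0004  0.0013] turn [ 0.0025 -0.0022 -0.0107]
```

Call:
send_rows(steps=[[0, 0, 0, -0.012, 0, 0, 1], [0, 0, 0, -0.024, 0, 0, 1], [0, 0, 0, -0.036, 0, 0, 1], [0, 0, 0, -0.048, 0, 0, 1], [0, 0, 0, -0.06, 0, 0, 1], [0, 0, 0, -0.072, 0, 0, 1], [0, 0, 0, -0.084, 0, 0, 1], [0, 0, 0, -0.096, 0, 0, 1], [0, 0, 0, -0.108, 0, 0, 1], [0, 0, 0, -0.12, 0, 0, 1], [0, 0, 0, -0.132, 0, 0, 1], [0, 0, 0, -0.144, 0, 0, 1]])

```text
clock: 15.25
eef_pos: [520.8, 106.2, 38.3]
eef_rot: [179.9, -0.1, 82.2]
force: [0.2, 5.0, 2.5]
grip_width: 0.1
grip_force: 2.7
```

```bash
python3 - <<'E'
from h import *
from to import rep
rep()
f=optics.grab_frame("top"); a=f[180:220,320:400]; cv2.imwrite("pics/t5.png",cv2.resize(a,None,fx=8,fy=8,interpolation=cv2.INTER_CUBIC)[:,:,::-1])
E
```

```text
15.25 pos [520.8061 106.1585  38.3323] rot [179.9275  -0.0577  82.1832] jig -93.6658450846124 0.08227334915788777 F [0.1591 4.9842 2.515 ] Fjig -4.96212419032971 -0.49273713222530907 w 0.1190090730301583 2.6790731213986874 q [ 10.2181  30.9504 110.5397   0.0522  38.4231  17.994 ]
```

View pics/t5.png

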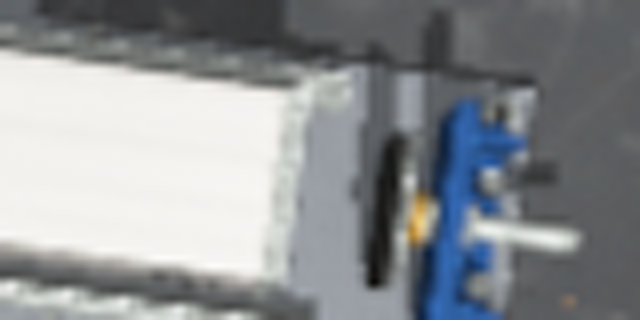

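Call:
send_rows(steps=[[0, 0, 0, -0.012, 0, 0, 1], [0, 0, 0, -0.024, 0, 0, 1], [0, 0, 0, -0.036, 0, 0, 1], [0, 0, 0, -0.048, 0, 0, 1], [0, 0, 0, -0.06, 0, 0, 1], [0, 0, 0, -0.072, 0, 0, 1], [0, 0, 0, -0.084, 0, 0, 1], [0, 0, 0, -0.096, 0, 0, 1]])

```text
clock: 16.1
eef_pos: [517.5, 82.3, 38.3]
eef_rot: [179.9, -0.1, 82.2]
force: [1.2, 5.2, 1.5]
grip_width: 0.0
grip_force: 2.9
```

Call:
send_rows(steps=[[0, 0, 0, -0.004, 0, 0, 1], [0, 0, 0, -0.008, 0, 0, 1], [0, 0, 0, -0.012, 0, 0, 1]])

```text
clock: 16.4
eef_pos: [517.0, 79.4, 38.3]
eef_rot: [179.9, -0.0, 82.2]
force: [1.2, 6.1, 2.1]
grip_width: -0.0
grip_force: 2.9
```

```bash
python3 to.py
```

```text
16.4 pos [517.0495  79.4282  38.3359] rot [179.9366  -0.0489  82.1782] jig -66.67520312786438 -0.15373277297598573 F [1.1791 6.0741 2.0877] Fjig -6.175729607489966 0.376262006437903 w -0.014087233772209903 2.8896302171051502 q [  7.4107  30.4727 111.5909   0.0498  37.8623  15.1932]
```

Call:
send_rows(steps=[[0, 0, 0, -0.004, 0, 0, 1], [0, 0, 0, -0.008, 0, 0, 1], [0, 0, 0, -0.012, 0, 0, 1]])

```text
clock: 16.7
eef_pos: [516.6, 76.5, 38.3]
eef_rot: [179.9, -0.0, 82.2]
force: [1.0, 6.4, 2.9]
grip_width: 0.2
grip_force: 2.9
```

Call:
send_rows(steps=[[0, 0, 0, -0.004, 0, 0, 1], [0, 0, 0, -0.008, 0, 0, 1], [0, 0, 0, -0.01, 0, 0, 1]])

```text
clock: 17.0
eef_pos: [516.3, 74.0, 38.3]
eef_rot: [179.9, -0.0, 82.2]
force: [0.8, 4.8, 2.7]
grip_width: -0.2
grip_force: 2.9
```

Call:
send_rows(steps=[[0, 0, 0, -0.004, 0, 0, 1], [0, 0, 0, -0.008, 0, 0, 1], [0, 0, 0, -0.012, 0, 0, 1]])

```text
clock: 17.3
eef_pos: [515.9, 71.0, 38.3]
eef_rot: [179.9, -0.0, 82.2]
force: [1.6, 5.5, 3.1]
grip_width: -0.2
grip_force: 2.9
```

Call:
send_rows(steps=[[0, 0, 0, -0.004, 0, 0, 1], [0, 0, 0, -0.008, 0, 0, 1], [0, 0, 0, -0.012, 0, 0, 1]])

```text
clock: 17.6
eef_pos: [515.5, 68.1, 38.3]
eef_rot: [179.9, -0.0, 82.2]
force: [0.5, 6.1, 3.5]
grip_width: 0.1
grip_force: 2.9
```

Call:
send_rows(steps=[[0, 0, 0, -0.004, 0, 0, 1], [0, 0, 0, -0.008, 0, 0, 1], [0, 0, 0, -0.012, 0, 0, 1]])

```text
clock: 17.9
eef_pos: [515.1, 65.2, 38.3]
eef_rot: [179.9, -0.1, 82.2]
force: [0.1, 7.1, 3.1]
grip_width: -0.1
grip_force: 4.0
```

Call:
send_rows(steps=[[0, 0, 0, -0.002, 0, 0, 1], [0, 0, 0, -0.004, 0, 0, 1], [0, 0, 0, -0.004, 0, 0, 1]])

```text
clock: 18.2
eef_pos: [515.0, 64.5, 38.3]
eef_rot: [179.9, -0.1, 82.2]
force: [1.0, 8.6, 2.6]
grip_width: -0.1
grip_force: 4.3
```

```bash
python3 to.py
```

```text
18.2 pos [515.0004  64.5266  38.3327] rot [179.933   -0.0785  82.1686] jig -51.63433994592446 -0.24052763812671255 F [1.0343 8.5504 2.5571] Fjig -8.611884907067646 -0.09047684640928703 w -0.05222200911190857 4.331966042518616 q [  5.7894  30.2367 112.1124   0.0993  37.5673  13.5422]
```

Call:
send_rows(steps=[[0, 0, 0, 0.04, 0, 0, 1], [0, 0, 0, 0.16, 0, 0, 1], [0, 0, 0, 0.18, 0, -0.1, 1], [0, 0, 0, 0.18, 0, -0.3, 1], [0, 0, 0, 0.18, 0, -0.387, 0.4], [0, 0, 0, 0.1, 0.2, -0.387, 0.4], [0, 0, 0, 0.095, 0.4, -0.387, 0.4], [0, 0, 0, 0.095, 0.6, -0.387, 0.4], [0, 0, 0, 0.095, 0.72, -0.387, 0.4], [0, 0, 0, 0.095, 0.72, -0.387, 0.4], [0, 0, 0, 0.095, 0.72, -0.387, 0.4]])

```text
clock: 19.3
eef_pos: [695.3, 62.4, 133.6]
eef_rot: [-179.9, 0.0, 82.2]
force: [0.1, 0.4, -0.2]
grip_width: 51.7
grip_force: 0.0
```

```bash
python3 - <<'E'
from h import *
from to import *
c=dict(K=np.array([[304.6186,0,320.9724],[0,304.6186,192.1557],[0,0,1]]),k1=0.000872,extrinsics=np.array([[.99067195,.130582,.0389541,538.03],[-.13626,.94663,.2921,240.077],[.00126827,-.2946865,.9555931,371.277],[0,0,0,1]]))
print("knob old wrist",pt("wrist",504,255,100,c))
optics.grab_frame("wrist"); s=optics.grab_frame("wrist"); cv2.imwrite("pics/w6.png",s[:,:,::-1])
for n in("lever_knob","lever_nose","clamp_lever"):
    print(n,[(x['rect'],round(x['confidence'],2)) for x in optics.search_frame("wrist",n)[:2]])
for k in([700,63.3],[695,62]): print(proj("wrist",[*k,100]),proj("wrist",[*k,52]))
optics.grab_frame("top"); print([(x['rect'],round(x['confidence'],2)) for x in optics.search_frame("top","lever_knob")[:2]])
# dark/red masks in wrist
hsv=cv2.cvtColor(s,cv2.COLOR_RGB2HSV); m=((hsv[...,0]<8)|(hsv[...,0]>172))&(hsv[...,1]>150)&(hsv[...,2]>80)
ys,xs=np.nonzero(m); print("red",len(xs), xs.min() if len(xs) else 0,xs.max() if len(xs) else 0,ys.min() if len(xs) else 0,ys.max() if len(xs) else 0)
rep([699.9,63,45])
E
```

```text
knob old wrist [698.584   67.3788 100.    ]
lever_knob [([164.4, 135.3, 175.3, 93.8], 0.85)]
lever_nose [([165.0, 132.8, 176.8, 93.9], 0.92)]
clamp_lever [([162.3, 135.9, 180.1, 92.5], 0.75)]
[327.1589 206.133 ] [326.0609 187.4093]
[320.5068 208.7059] [320.5618 189.5781]
[]
red 3231 177 416 148 227
19.65 pos [695.2901  62.7599 135.0652] rot [-179.9941    0.0036   82.1932] jig -73.41069227093648 178.72915431408535 F [ 0.14   -0.3628 -0.1917] Fjig 0.3414237163819214 0.1861613987595363 w 51.538912016191986 0.0 q [ 4.1822 34.4996 85.8825 -0.0026 59.6243 11.9903]
shift [0.0035 0.0182 0.3603] turn [-0.0002  0.0001 -0.0102]
```

```bash
python3 - <<'E'
from h import *
g=cv2.imread("pics/w6.png",0); 
sub=cv2.resize(g[160:250:3,280:380:3],None,fx=1,fy=1)
for i,r in enumerate(sub): print(160+3*i,' '.join(f"{v:3d}" for v in r))
E
```

```text
160 189 186 181  83  67  92 107 109 105 109 109 106 109 105 121 117 108 109 109 118 113 104 106 102  90  84  85  83  83  81  82  77  76  93
163 186 185 184  80  67  95 106 105 105 104 107 109 109 111 112 117 110 106  96  87  71  71  74  80  84  81  83  81  84  79  79  75  96 160
166 181 184 186  91  68  76 105 105 104 104 105  91  92  84  77  83  65  70  68  75  74  73  76  76  78  78  82  80  80  82  77  90 156 162
169 180 184 183  97  63  68 102 102  92  64  66  67  67  71  68  73  69  68  66  69  70  72  70  71  76  81  81  84  85  81  93 152 161 159
172 184 184 181  96  66  66  65  64  65  68  64  67  63  69  67  73  68  65  69  73  73  65  69  71  73  76  80  80  82  89 156 191 209 211
175 163 162 144  86  67  66  65  66  66  65  69  68  64  66 109 179 181 184 110  73  73  68  86  91 113 109  96  78  88 193 231 242 242 243
178 113 115 113  88  69  65  65  65  66  69  63  60  62 189 215 129 104  96 132 126 102 102 109 110 113 116 121 120 131 239 242 239 225 222
181 115 114 115  89  76  76  68  58  58  65  69  83 165 180  32  19  23   6  23 102 126 112 107 111 112 112 119 122 123 
[... 2399 characters left out ...]

235 191 193 190 180  92 106 108 110 109 108 112 107 125 116 108 106 105 104 106 107 110 130 144 109 106 108 109 111 114 106 109 105 104 107
238 155 154 153 150 110 111 106 109 107 108 106 107 115 119 105 106 106 106 102 105 106 127 141 112 111 105 109 106 113 116 112  50  33  99
241 107 108 110 106 108 108 109 108 109 112 107 107 111 118 107 104 103 108 106 105 106 123 141 118 109 105 109 109 105 110 114  40  28  80
244 108 109 109 113 110 112 104 107 110 107 107 109 106 113 110 106 107 110 107 109 109 120 140 127 109 107 106 108 104 109 106  37  21  46
247 108 111 119 128 123 114 111 110 107 108 109 108 107 116 114 105 110 106 107 107 107 113 138 134 112 109 106 109 110 107 102  29  13  28
```

Call:
send_rows(steps=[[0, 0, 0, 0.009, 0.022, 0.1, 0.4], [0, 0, 0, 0.009, 0.022, 0.2, 0.4], [0, 0, 0, 0.009, 0.022, 0.28, 0.4], [0, 0, 0, 0.009, 0.022, 0.32, 0.4], [0, 0, 0, 0.009, 0.022, 0.36, 0.4], [0, 0, 0, 0.009, 0.022, 0.36, 0.4]], squeeze=50)

```text
clock: 20.25
eef_pos: [701.0, 64.0, 43.9]
eef_rot: [-179.9, 0.0, 82.2]
force: [-0.9, -0.5, 0.2]
grip_width: 51.5
grip_force: 0.0
```

Call:
send_rows(steps=[[0, 0, 0, 0, 0, 0, 1], [0, 0, 0, 0, 0, 0, 1], [0, 0, 0, 0, 0, 0, 1], [0, 0, 0, 0, 0, 0, 1], [0, 0, 0, 0, 0, 0, 1], [0, 0, 0, 0, 0, 0, 1], [0, 0, 0, 0, 0, 0, 1]])

```text
clock: 20.95
eef_pos: [700.7, 64.2, 46.1]
eef_rot: [-179.9, -0.0, 82.2]
force: [-6.0, 1.2, 6.6]
grip_width: 18.2
grip_force: 49.1
```

```bash
python3 to.py
```

```text
20.95 pos [700.7047  64.2292  46.1245] rot [-179.9053   -0.0034   82.1657] jig -75.5739550080891 183.9055081102037 F [-6.0296  1.1918  6.6044] Fjig -0.39468763548058405 -6.133289928499125 w 18.228559045597834 49.05866503715515 q [ 4.2574 41.1935 86.995   0.0295 51.9034 12.0735]
```

```bash
cat > arc.py <<'E'
import sys, numpy as np
# rows from angle a0 to a1 (deg, knob dir in world) in n rows, tool yaw 82.17, offset ox,oy world mm added
a0,a1,n,ox,oy,oz=[float(v) for v in sys.argv[1:7]]; n=int(n); y=np.radians(82.17)
tx=np.array([np.cos(y),np.sin(y)]); ty=np.array([np.sin(y),-np.cos(y)])
out=[]
for k in range(1,n+1):
    a=np.radians(a0+(a1-a0)*k/n); b=np.radians(a0)
    d=105*np.array([np.cos(a)-np.cos(b),np.sin(a)-np.sin(b)])+np.array([ox,oy])*min(1,k/3)
    out.append([0,0,0,round(float(d@tx/250),3),round(float(d@ty/250),3),-oz/250,1])
print(out)
E
python3 arc.py 3.7 35 12 -1 0 1
```

```text
[[0, 0, 0, 0.018, -0.006, -0.004, 1], [0, 0, 0, 0.037, -0.012, -0.004, 1], [0, 0, 0, 0.055, -0.019, -0.004, 1], [0, 0, 0, 0.073, -0.026, -0.004, 1], [0, 0, 0, 0.09, -0.034, -0.004, 1], [0, 0, 0, 0.107, -0.042, -0.004, 1], [0, 0, 0, 0.124, -0.051, -0.004, 1], [0, 0, 0, 0.141, -0.061, -0.004, 1], [0, 0, 0, 0.156, -0.071, -0.004, 1], [0, 0, 0, 0.172, -0.083, -0.004, 1], [0, 0, 0, 0.187, -0.095, -0.004, 1], [0, 0, 0, 0.201, -0.107, -0.004, 1]]
```

Call:
send_rows(steps=[[0, 0, 0, 0.018, -0.006, -0.004, 1], [0, 0, 0, 0.037, -0.012, -0.004, 1], [0, 0, 0, 0.055, -0.019, -0.004, 1], [0, 0, 0, 0.073, -0.026, -0.004, 1], [0, 0, 0, 0.09, -0.034, -0.004, 1], [0, 0, 0, 0.107, -0.042, -0.004, 1], [0, 0, 0, 0.124, -0.051, -0.004, 1], [0, 0, 0, 0.141, -0.061, -0.004, 1], [0, 0, 0, 0.156, -0.071, -0.004, 1], [0, 0, 0, 0.172, -0.083, -0.004, 1], [0, 0, 0, 0.187, -0.095, -0.004, 1], [0, 0, 0, 0.201, -0.107, -0.004, 1]])

```text
clock: 22.15
eef_pos: [686.6, 117.1, 46.4]
eef_rot: [179.5, -0.1, 82.2]
force: [15.7, -1.5, -16.1]
grip_width: 18.2
grip_force: 49.5
```

```bash
cat > kn.py <<'E'
from to import *
s=arm.get_state(); p=s['eef_pos'][:2]-[595,57.4]; a=np.arctan2(p[1],p[0]); f=s['force'][:2]; r=np.array([np.cos(a),np.sin(a)]); t=np.array([-r[1],r[0]])
print('ang',np.degrees(a),'rad',np.hypot(*p),'Frad',f@r,'Ftan',f@t,'Fz',s['force'][2],'mom',s['moment'])
E
python3 kn.py; python3 to.py;python3 arc.py 35 65 12 0 0 0
```

```text
ang 33.09660532548628 rad 109.34196362213633 Frad 12.371556161775079 Ftan -9.833620270863769 Fz -16.092096524617503 mom [-0.0923 -2.2073  0.3035]
22.15 pos [686.6013 117.1064  46.3801] rot [179.453   -0.0883  82.1965] jig -126.15592410806953 163.02293592543177 F [ 15.734   -1.4826 -16.0921] Fjig -0.5834227645195934 15.792124090666185 w 18.24624016626678 49.53739285469055 q [ 8.7339 40.4296 88.5673 -0.0922 50.4536 16.5961]
[[0, 0, 0, 0.013, -0.013, -0.0, 1], [0, 0, 0, 0.026, -0.026, -0.0, 1], [0, 0, 0, 0.038, -0.04, -0.0, 1], [0, 0, 0, 0.049, -0.054, -0.0, 1], [0, 0, 0, 0.06, -0.069, -0.0, 1], [0, 0, 0, 0.07, -0.084, -0.0, 1], [0, 0, 0, 0.079, -0.1, -0.0, 1], [0, 0, 0, 0.088, -0.116, -0.0, 1], [0, 0, 0, 0.096, -0.133, -0.0, 1], [0, 0, 0, 0.103, -0.15, -0.0, 1], [0, 0, 0, 0.11, -0.167, -0.0, 1], [0, 0, 0, 0.116, -0.184, -0.0, 1]]
```

Call:
send_rows(steps=[[0, 0, 0, 0, 0, 0, 0.5], [0, 0, 0, 0, 0, 0, 0.4], [0, 0, 0, 0, 0, 0, 0.4], [0, 0, 0, 0, 0, 0, 0.4]])

```text
clock: 22.55
eef_pos: [682.0, 117.4, 46.2]
eef_rot: [180.0, -0.0, 82.2]
force: [0.5, -0.1, -1.3]
grip_width: 51.5
grip_force: 0.0
```

```bash
python3 kn.py; python3 - <<'E'
from h import *
p=arm.get_state()['eef_pos']; print(p)
s=optics.grab_frame("wrist"); cv2.imwrite("pics/w7.png",s[:,:,::-1])
for q in([686.6,117.1],[686,112],[685.7,110.5]): print(q,proj("wrist",[*q,100]))
g=cv2.cvtColor(s,cv2.COLOR_RGB2GRAY)
print('     ',' '.join(f"{v:3d}" for v in range(270,380,4)))
for r in range(170,300,5): print(r,' ',' '.join(f"{v:3d}" for v in g[r,270:380:4]))
E
```

```text
ang 34.572544940236654 rad 105.67054770308044 Frad 0.3517456283823497 Ftan -0.3603211289763255 Fz -1.2536038512812193 mom [-0.0022  0.024  -0.0088]
[682.01001387 117.36267287  46.21444948]
[686.6, 117.1] [330.24249981 276.03801513]
[686, 112] [330.36345059 286.11754134]
[685.7, 110.5] [330.12437455 289.07223307]
      270 274 278 282 286 290 294 298 302 306 310 314 318 322 326 330 334 338 342 346 350 354 358 362 366 370 374 378
170   141 147 149 167 157 159 158 151 151 141 144 142 147 145 145 145 147 146 146 148 145 122  94  92  93  91  92  94
175   139 134 138 140 138 139 143 149 164 175 160 158 158 152 147 145 146 148 147 142  94  92  92  93  92  90  92  88
180   137 139 140 139 141 138 143 142 142 145 146 145 146 157 169 177 159 157 156 105  94  93  93  92  92  91  91  88
185   154 137 137 140 140 139 141 142 148 161 144 145 146 144 145 145 147 146 146 134 102 110 104  96 100  98  95  94
190   143 144 140 141 128 139 138 139 148 158 141 145 145 142 147 147 146 148 142  92  92  91  91  91  92  98  98 105
195   137 137 145 143 141 141 134 141 148 157 143 144 143 144 146 145 147 145 
[... 1699 characters left out ...]
59 131 130 128 129 128 128 129 146 108  42  30  39  47  40  45  45  42  37  26  89 167 153 146 158 136  28  29
275    78 133 130 129 127 130 134 221 233  98  32  40  38  36  43  41  42  42  41  43  60 154 164 165 164 147  33  27
280   120 130 127 130 126 199 236 235 234 105  38  33  40  42  38  41  43  40  43  53  71 161 182 172 168 151  53  30
285   129 132 126 165 234 233 235 237 234 105  45  36  40  33  44  37  41  41  38  39  87 158 173 175 185 161 106  29
290   128 127 155 231 234 233 235 235 234 108  93  42  36  39  45  36  39  40  39  50 142 147 149 170 200 160 145  30
295   146 152 203 234 234 235 237 234 233 113  92 137  41  41  38  38  41  40  55 156 159 161 171 167 204 168 147  61
```

Call:
send_rows(steps=[[0, 0, 0, -0.011, 0.018, 0, 0.4], [0, 0, 0, -0.011, 0.018, 0, 0.4], [0, 0, 0, -0.011, 0.018, 0, 1], [0, 0, 0, -0.011, 0.018, 0, 1], [0, 0, 0, -0.011, 0.018, 0, 1], [0, 0, 0, -0.011, 0.018, 0, 1], [0, 0, 0, -0.011, 0.018, 0, 1], [0, 0, 0, -0.011, 0.018, 0, 1]], squeeze=60)

```text
clock: 23.4
eef_pos: [685.6, 114.0, 45.9]
eef_rot: [-180.0, 0.0, 82.2]
force: [-3.3, -1.3, 5.5]
grip_width: 17.9
grip_force: 58.6
```

```bash
sed -i 's/\[595,57.4\]/[596,59.5]/' kn.py; python3 kn.py; python3 to.py;python3 arc.py 31.1 60 12 0 0 0
```

```text
ang 31.303895695936 rad 104.91113269697388 Frad -3.4718680957796852 Ftan 0.6013501931490416 Fz 5.49167089133645 mom [-0.1606  0.673   0.0036]
23.4 pos [685.6385 114.0094  45.8821] rot [-179.9551    0.0161   82.1776] jig -122.95991141854553 162.47256519471586 F [-3.2789 -1.2901  5.4917] Fjig 1.706896576826666 -3.0823375748790354 w 17.867763657315496 58.64629805088043 q [ 8.4613 40.6011 88.2891 -0.0037 51.1574 16.286 ]
[[0, 0, 0, 0.013, -0.011, -0.0, 1], [0, 0, 0, 0.027, -0.023, -0.0, 1], [0, 0, 0, 0.039, -0.036, -0.0, 1], [0, 0, 0, 0.051, -0.049, -0.0, 1], [0, 0, 0, 0.062, -0.062, -0.0, 1], [0, 0, 0, 0.073, -0.076, -0.0, 1], [0, 0, 0, 0.083, -0.091, -0.0, 1], [0, 0, 0, 0.093, -0.105, -0.0, 1], [0, 0, 0, 0.102, -0.121, -0.0, 1], [0, 0, 0, 0.11, -0.136, -0.0, 1], [0, 0, 0, 0.118, -0.152, -0.0, 1], [0, 0, 0, 0.125, -0.168, -0.0, 1]]
```

Call:
send_rows(steps=[[0, 0, 0, 0.013, -0.011, 0, 1], [0, 0, 0, 0.027, -0.023, 0, 1], [0, 0, 0, 0.039, -0.036, 0, 1], [0, 0, 0, 0.051, -0.049, 0, 1], [0, 0, 0, 0.062, -0.062, 0, 1], [0, 0, 0, 0.073, -0.076, 0, 1], [0, 0, 0, 0.083, -0.091, 0, 1], [0, 0, 0, 0.093, -0.105, 0, 1], [0, 0, 0, 0.102, -0.121, 0, 1], [0, 0, 0, 0.11, -0.136, 0, 1]])

```text
clock: 24.4
eef_pos: [660.5, 146.1, 46.1]
eef_rot: [179.5, -0.1, 82.2]
force: [16.5, 8.2, -8.9]
grip_width: 18.2
grip_force: 59.5
```

```bash
python3 kn.py; python3 to.py;python3 arc.py 55.2 80 20 0 0 0
```

```text
ang 53.30701523651246 rad 108.00760731021015 Frad 16.44343347839237 Ftan -8.338343082346793 Fz -8.899902112585684 mom [ 1.5191 -2.3384  0.1742]
24.4 pos [660.5375 146.1058  46.0573] rot [179.4838  -0.1159  82.2179] jig -151.50453021659652 133.39878343119867 F [16.5115  8.2028 -8.8999] Fjig -10.286967774391787 15.29902622779591 w 18.180717175670377 59.47546362876892 q [11.4944 39.1065 91.4222 -0.081  48.9458 19.3299]
[[0, 0, 0, 0.004, -0.008, -0.0, 1], [0, 0, 0, 0.008, -0.016, -0.0, 1], [0, 0, 0, 0.012, -0.025, -0.0, 1], [0, 0, 0, 0.015, -0.033, -0.0, 1], [0, 0, 0, 0.018, -0.042, -0.0, 1], [0, 0, 0, 0.022, -0.05, -0.0, 1], [0, 0, 0, 0.024, -0.059, -0.0, 1], [0, 0, 0, 0.027, -0.067, -0.0, 1], [0, 0, 0, 0.03, -0.076, -0.0, 1], [0, 0, 0, 0.032, -0.085, -0.0, 1], [0, 0, 0, 0.034, -0.094, -0.0, 1], [0, 0, 0, 0.036, -0.103, -0.0, 1], [0, 0, 0, 0.038, -0.111, -0.0, 1], [0, 0, 0, 0.04, -0.12, -0.0, 1], [0, 0, 0, 0.041, -0.129, -0.0, 1], [0, 0, 0, 0.042, -0.138, -0.0, 1], [0, 0, 0, 0.043, -0.147, -0.0, 1], [0, 0, 0, 0.044, -0.156, -0.0, 1], [0, 0, 0, 0.045, -0.165, -0.0, 1], [0, 0, 0, 0.045, -0.175, -0.0, 1]]
```

Call:
send_rows(steps=[[0, 0, 0, 0, 0, 0, 0.5], [0, 0, 0, 0, 0, 0, 0.4], [0, 0, 0, 0, 0, 0, 0.4], [0, 0, 0, 0, 0, 0, 0.4]])

```text
clock: 24.8
eef_pos: [656.0, 145.9, 45.7]
eef_rot: [-180.0, -0.0, 82.2]
force: [0.0, 0.9, 0.5]
grip_width: 51.2
grip_force: 0.0
```

```bash
cat > fk.py <<'E'
from h import *
def findknob():
    p=arm.get_state()['eef_pos']; s=optics.grab_frame("wrist"); g=cv2.cvtColor(s,cv2.COLOR_RGB2GRAY)
    # simulate: dark silhouette of the knob cylinder (z 58..100): fit by best xy
    m=(cv2.GaussianBlur(g,(5,5),0)<60).astype(np.uint8)
    best=None
    c=optics.get_calibration("wrist"); T=c['extrinsics']; K=c['K']
    def pj(P):
        q=(P-T[:3,3])@T[:3,:3]; return np.c_[q[:,0]/-q[:,2]*K[0,0]+K[0,2],-q[:,1]/-q[:,2]*K[1,1]+K[1,2]]
    th=np.linspace(0,2*np.pi,24,endpoint=False); ring=np.c_[np.cos(th),np.sin(th)]
    res=[]
    for dx in np.arange(-10,11,1.):
        for dy in np.arange(-12,13,1.):
            xy=p[:2]+[dx,dy]
            def hull(r):
                P=np.vstack([np.c_[xy+r*ring,np.full(24,z)] for z in(60.,100.)])
                return cv2.convexHull(pj(P).astype(np.float32)).astype(np.int32)
            a=np.zeros(m.shape,np.uint8); cv2.fillConvexPoly(a,hull(10),1)
            b=np.zeros(m.shape,np.uint8); cv2.fillConvexPoly(b,hull(13.5),1); b=b-(a&b)
            res.append(((m[a>0].mean()-m[b>0].mean()),dx,dy))
    res.sort(reverse=True); top=np.array(res[:5]); print(top); w=top[:,1:].mean(0); print('TCP',p,'knob',p[:2]+w,'off',w)
    return g
if __name__=='__main__': findknob()
E
python3 - <<'E'
from fk import *
import fk
g=findknob()
p=arm.get_state()['eef_pos']; print(proj("wrist",[*p[:2],100]))
print('     ',' '.join(f"{v:3d}" for v in range(270,390,4)))
for r in range(225,325,5): print(r,' ',' '.join(f"{v:3d}" for v in g[r,270:390:4]))
E
```

```text
[[ 0.82270498  5.         -3.        ]
 [ 0.82040531  4.         -3.        ]
 [ 0.81840362  4.         -2.        ]
 [ 0.81641168  4.         -4.        ]
 [ 0.81400548  5.         -4.        ]]
TCP [656.02824848 145.94594389  45.69371557] knob [660.42824848 142.74594389] off [ 4.4 -3.2]
[319.72113896 277.29931532]
      270 274 278 282 286 290 294 298 302 306 310 314 318 322 326 330 334 338 342 346 350 354 358 362 366 370 374 378 382 386
225   140 140 140 145 156 158 170 164 158 144 138 141 176 187 157 185 190 156 100  97  90  93  93  95 135 144 144 144 148 144
230   140 141 141 142 154 150 164 165 151 154 150 186  40  29  28  28  31 101 185 103  94  90  91 121 146 166 148 145 145 143
235   138 138 141 140 137 159 156 152 162 139 188  30  29  35  30  26  27  33  94 155  89  89 111 143 145 160 151 145 142 144
240   107 140 139 140 142 150 156 141 144 146 152  24  29  29  36  30  32  35  30 182  88 100 143 147 144 146  35  85 139 136
245    90 139 140 137 147 143 144 144 140 107 128  28  25  32  31  34  29  31  34 116  90 142 147 145 148 142  33  36 134 138
250    77 153 146 143 146 
[... 1163 characters left out ...]
47  39  40  44  39  42  54  93 143 142 140 140 140 141 142  54  31  38
300   149 113 129 132 127 131 128 127 129 151 151 211 232 201 164 119 186 228 151 106 167 172 157 156 155 152 146 112  32  38
305   104 130 127 131 125 126 124 122 151 151 150 152 232 235 235 234 234 234 150  90 146 160 153 151 154 155 160 157  32  40
310   125 128 129 128 128 129 114 150 150 150 150 149 209 235 234 235 233 234 144  96 146 166 171 171 162 156 155 151  71  48
315   128 131 132 129 125 121 147 150 149 150 149 151 205 234 233 234 234 235 140 103 145 151 146 147 153 153 148 145 120  45
320   127 130 129 128 127 138 154 156 151 153 150 152 233 233 233 233 234 234 139 103 147 143 146 144 143 148 166 158 161  45
```

Call:
send_rows(steps=[[0, 0, 0, -0.01, 0.019, 0, 0.4], [0, 0, 0, -0.01, 0.019, 0, 0.4], [0, 0, 0, -0.01, 0.019, 0, 1], [0, 0, 0, -0.01, 0.019, 0, 1], [0, 0, 0, -0.01, 0.019, 0, 1], [0, 0, 0, -0.01, 0.019, 0, 1], [0, 0, 0, -0.01, 0.019, 0, 1], [0, 0, 0, -0.01, 0.019, 0, 1]])

```text
clock: 25.65
eef_pos: [659.9, 142.6, 45.9]
eef_rot: [-179.9, 0.0, 82.2]
force: [-4.5, -1.7, 5.4]
grip_width: 18.1
grip_force: 58.6
```

```bash
cat >> kn.py <<'E'
y=np.radians(82.17); tx=np.array([np.cos(y),np.sin(y)]); ty=np.array([np.sin(y),-np.cos(y)]); P=np.array([596,59.5])
v=(s['eef_pos'][:2]-P)@ty; ak=np.degrees(np.arccos(v/105))-7.83; k=P+105*np.array([np.cos(np.radians(ak)),np.sin(np.radians(ak))])
print('knob ang',ak,'tool ahead in tx',(s['eef_pos'][:2]-k)@tx,'Ftx',f@tx,'Fty',f@ty,'clock',s['clock'])
E
python3 kn.py; python3 arc.py 52.2 70 9 0 0 0
```

```text
ang 52.449430304375404 rad 104.84966534977289 Frad -4.121479063486408 Ftan 2.543948160023336 Fz 5.40799520628817 mom [-0.2911  0.794   0.0145]
knob ang 52.49624963966646 tool ahead in tx -0.17306577663633924 Ftx -2.3180988577494226 Fty -4.252608563851573 clock 25.65
[[0, 0, 0, 0.007, -0.013, -0.0, 1], [0, 0, 0, 0.014, -0.026, -0.0, 1], [0, 0, 0, 0.02, -0.039, -0.0, 1], [0, 0, 0, 0.025, -0.052, -0.0, 1], [0, 0, 0, 0.031, -0.066, -0.0, 1], [0, 0, 0, 0.035, -0.079, -0.0, 1], [0, 0, 0, 0.04, -0.093, -0.0, 1], [0, 0, 0, 0.043, -0.107, -0.0, 1], [0, 0, 0, 0.047, -0.121, -0.0, 1]]
```

Call:
send_rows(steps=[[0, 0, 0, 0.007, -0.013, 0, 1], [0, 0, 0, 0.014, -0.026, 0, 1], [0, 0, 0, 0.02, -0.039, 0, 1], [0, 0, 0, 0.025, -0.052, 0, 1], [0, 0, 0, 0.031, -0.066, 0, 1], [0, 0, 0, 0.035, -0.079, 0, 1], [0, 0, 0, 0.04, -0.093, 0, 1], [0, 0, 0, 0.043, -0.107, 0, 1], [0, 0, 0, 0.047, -0.121, 0, 1]])

```text
clock: 26.55
eef_pos: [636.3, 159.1, 46.1]
eef_rot: [179.5, -0.2, 82.2]
force: [8.4, 2.1, -9.1]
grip_width: 18.3
grip_force: 59.4
```

```bash
python3 kn.py; python3 arc.py 70 85 15 0 0 0
```

```text
ang 67.9788504447118 rad 107.48479946439284 Frad 5.131908494026721 Ftan -7.021222482819064 Fz -9.053230877038333 mom [ 0.5129 -1.2978  0.1138]
knob ang 67.63571832858756 tool ahead in tx 2.5649565882162597 Ftx 3.2539929401942196 Fty 8.065083997670062 clock 26.55
[[0, 0, 0, 0.001, -0.007, -0.0, 1], [0, 0, 0, 0.003, -0.014, -0.0, 1], [0, 0, 0, 0.004, -0.022, -0.0, 1], [0, 0, 0, 0.005, -0.029, -0.0, 1], [0, 0, 0, 0.006, -0.036, -0.0, 1], [0, 0, 0, 0.007, -0.043, -0.0, 1], [0, 0, 0, 0.008, -0.051, -0.0, 1], [0, 0, 0, 0.008, -0.058, -0.0, 1], [0, 0, 0, 0.009, -0.065, -0.0, 1], [0, 0, 0, 0.009, -0.073, -0.0, 1], [0, 0, 0, 0.009, -0.08, -0.0, 1], [0, 0, 0, 0.009, -0.087, -0.0, 1], [0, 0, 0, 0.009, -0.095, -0.0, 1], [0, 0, 0, 0.009, -0.102, -0.0, 1], [0, 0, 0, 0.009, -0.109, -0.0, 1]]
```

Call:
send_rows(steps=[[0, 0, 0, 0.001, -0.007, 0, 1], [0, 0, 0, 0.003, -0.014, 0, 1], [0, 0, 0, 0.004, -0.022, 0, 1], [0, 0, 0, 0.005, -0.029, 0, 1]])

```text
clock: 26.95
eef_pos: [629.6, 162.2, 46.1]
eef_rot: [179.5, -0.2, 82.2]
force: [12.9, 3.3, -10.2]
grip_width: 18.0
grip_force: 59.4
```

```bash
python3 kn.py; python3 arc.py 74 84 20 0 0 0
```

```text
ang 71.88124574527566 rad 108.01840085934853 Frad 7.13422778397024 Ftan -11.271018343754998 Fz -10.2176731762579 mom [ 0.7354 -1.8767  0.5471]
knob ang 71.58211447897351 tool ahead in tx 3.0691839798232574 Ftx 5.006403775236953 Fty 12.36401964646319 clock 26.95
[[0, 0, 0, 0.001, -0.004, -0.0, 1], [0, 0, 0, 0.001, -0.007, -0.0, 1], [0, 0, 0, 0.001, -0.011, -0.0, 1], [0, 0, 0, 0.002, -0.015, -0.0, 1], [0, 0, 0, 0.002, -0.018, -0.0, 1], [0, 0, 0, 0.003, -0.022, -0.0, 1], [0, 0, 0, 0.003, -0.025, -0.0, 1], [0, 0, 0, 0.003, -0.029, -0.0, 1], [0, 0, 0, 0.003, -0.033, -0.0, 1], [0, 0, 0, 0.004, -0.036, -0.0, 1], [0, 0, 0, 0.004, -0.04, -0.0, 1], [0, 0, 0, 0.004, -0.044, -0.0, 1], [0, 0, 0, 0.004, -0.047, -0.0, 1], [0, 0, 0, 0.004, -0.051, -0.0, 1], [0, 0, 0, 0.004, -0.055, -0.0, 1], [0, 0, 0, 0.004, -0.058, -0.0, 1], [0, 0, 0, 0.004, -0.062, -0.0, 1], [0, 0, 0, 0.004, -0.066, -0.0, 1], [0, 0, 0, 0.004, -0.069, -0.0, 1], [0, 0, 0, 0.004, -0.073, -0.0, 1]]
```

Call:
send_rows(steps=[[0, 0, 0, 0.001, -0.004, 0, 1], [0, 0, 0, 0.001, -0.007, 0, 1], [0, 0, 0, 0.001, -0.011, 0, 1], [0, 0, 0, 0.001, -0.011, 0, 1]])

```text
clock: 27.35
eef_pos: [626.7, 163.5, 46.1]
eef_rot: [179.5, -0.3, 82.2]
force: [10.8, 7.2, -8.5]
grip_width: 18.4
grip_force: 59.5
```

```bash
python3 kn.py
```

```text
ang 73.52997486153738 rad 108.43970951587598 Frad 9.981707262677233 Ftan -8.288277942937063 Fz -8.512235959221806 mom [ 1.3024 -1.6644  0.2248]
knob ang 73.24466085240245 tool ahead in tx 3.480509298404902 Ftx 8.623316610820796 Fty 9.693732086596093 clock 27.35
```

```bash
cat > av.py <<'E'
from h import *
y=np.radians(82.17); ty=np.array([np.sin(y),-np.cos(y)]); tx=np.array([np.cos(y),np.sin(y)]); P=np.array([596,59.5])
L=[]
for i in range(6):
    s=arm.get_state(); p=s['eef_pos'][:2]; a=np.arccos((p-P)@ty/105)-np.radians(7.83); t=np.array([-np.sin(a),np.cos(a)]); f=s['force'][:2]
    L.append([-(f@t),f@ty,f@tx,s['force'][2],np.degrees(a),s['moment'][2]]); optics.grab_frame("wrist")
np.set_printoptions(precision=2,suppress=True); L=np.array(L); print(L); print('mean tan,ty,tx,z,ang',L.mean(0),s['clock'])
E
python3 av.py
```

```text
[[ 8.24  9.69  8.62 -8.51 73.24  0.22]
 [ 9.43 10.81  8.03 -8.85 73.25  0.19]
 [ 8.48  9.82  7.87 -8.82 73.26  0.25]
 [ 9.68 11.01  7.69 -9.61 73.25  0.24]
 [ 9.27 10.55  7.42 -9.26 73.25  0.27]
 [ 8.52 10.02  8.89 -8.43 73.25  0.26]]
mean tan,ty,tx,z,ang [ 8.94 10.32  8.09 -8.91 73.25  0.24] 27.6
```

Call:
send_rows(steps=[[0, 0, 0, 0, -0.004, 0, 1], [0, 0, 0, 0, -0.008, 0, 1]])

```text
clock: 27.85
eef_pos: [625.3, 163.9, 46.1]
eef_rot: [179.5, -0.3, 82.2]
force: [14.3, 6.3, -12.2]
grip_width: 18.3
grip_force: 59.4
```

```bash
python3 av.py
```

```text
[[ 12.07  13.36   8.15 -12.18  74.05   0.55]
 [ 10.07  11.52   9.48 -10.76  74.09   0.47]
 [ 10.9   12.39   9.73  -9.65  74.11   0.51]
 [ 10.96  12.34   9.   -10.94  74.11   0.47]
 [ 10.73  12.08   8.78 -10.42  74.09   0.5 ]
 [ 10.51  11.87   8.85 -10.89  74.1    0.41]]
mean tan,ty,tx,z,ang [ 10.87  12.26   9.   -10.81  74.09   0.49] 28.1
```

Call:
send_rows(steps=[[0, 0, 0, 0, -0.004, 0, 1], [0, 0, 0, 0, -0.008, 0, 1]])

```text
clock: 28.35
eef_pos: [624.0, 164.3, 46.1]
eef_rot: [179.4, -0.3, 82.3]
force: [16.1, 8.7, -14.1]
grip_width: 17.8
grip_force: 59.3
```

```bash
python3 av.py
```

```text
[[ 13.28  14.78  10.77 -14.09  74.79   0.74]
 [ 13.47  14.76   9.14 -12.31  74.83   0.73]
 [ 11.9   13.31  10.23 -12.25  74.83   0.75]
 [ 12.58  14.02  10.39 -12.93  74.84   0.79]
 [ 12.37  13.71   9.64 -12.88  74.84   0.75]
 [ 12.19  13.46   9.11 -12.22  74.84   0.74]]
mean tan,ty,tx,z,ang [ 12.63  14.01   9.88 -12.78  74.83   0.75] 28.6
```

Call:
send_rows(steps=[[0, 0, 0, 0, 0, 0, 0.5], [0, 0, 0, 0, 0, 0, 0.4], [0, 0, 0, 0, 0, 0, 0.4], [0, 0, 0, 0, 0, 0, 0.4]])

```text
clock: 29.05
eef_pos: [618.2, 161.8, 45.7]
eef_rot: [-180.0, 0.0, 82.2]
force: [-0.4, -0.7, -0.3]
grip_width: 51.1
grip_force: 0.0
```

```bash
python3 fk.py; python3 to.py
```

```text
[[ 0.83954035  5.          0.        ]
 [ 0.82995101  5.         -1.        ]
 [ 0.82974383  6.          0.        ]
 [ 0.82720782  5.         -3.        ]
 [ 0.82610921  6.         -2.        ]]
TCP [618.23381754 161.84846067  45.72545733] knob [623.63381754 160.64846067] off [ 5.4 -1.2]
29.1 pos [618.2851 161.8406  45.7875] rot [-179.9931    0.0021   82.1638] jig -161.5901037658311 89.45641876188557 F [0.1377 0.1094 0.5899] Fjig -0.12645281397072072 0.12221767405874805 w 51.496113669964906 0.0 q [13.6013 36.8658 96.217   0.0007 46.9243 21.4371]
```

Call:
send_rows(steps=[[0, 0, 0, -0.002, 0.022, 0, 0.4], [0, 0, 0, -0.002, 0.022, 0, 0.4], [0, 0, 0, -0.002, 0.022, 0, 1], [0, 0, 0, -0.002, 0.022, 0, 1], [0, 0, 0, -0.002, 0.022, 0, 1], [0, 0, 0, -0.002, 0.022, 0, 1], [0, 0, 0, -0.002, 0.022, 0, 1], [0, 0, 0, -0.002, 0.022, 0, 1]], squeeze=25)

```text
clock: 29.9
eef_pos: [623.6, 160.7, 45.9]
eef_rot: [-180.0, 0.0, 82.2]
force: [-2.7, -0.6, 2.6]
grip_width: 19.0
grip_force: 24.4
```

Call:
send_rows(steps=[[0, 0, -0.02, 0.001, -0.006, 0, 1], [0, 0, -0.04, 0.001, -0.012, 0, 1], [0, 0, -0.06, 0.002, -0.018, 0, 1], [0, 0, -0.08, 0.002, -0.022, 0, 1]])

```text
clock: 30.3
eef_pos: [620.1, 161.6, 45.9]
eef_rot: [179.8, -0.0, 84.6]
force: [5.1, -3.7, -1.8]
grip_width: 19.3
grip_force: 24.5
```

```bash
cat > av.py <<'E'
from h import *
P=np.array([596,59.5]); L=[]
for i in range(5):
    s=arm.get_state(); p=s['eef_pos'][:2]; y=np.radians(s['eef_rot'][2]); ty=np.array([np.sin(y),-np.cos(y)])
    a=np.arccos((p-P)@ty/105)-(np.pi/2-y); t=np.array([-np.sin(a),np.cos(a)]); f=s['force'][:2]
    F=-(f@t); L.append([F,s['moment'][2],F*.105-s['moment'][2],s['force'][2],np.degrees(a),s['eef_rot'][2]]); optics.grab_frame("wrist")
np.set_printoptions(precision=2,suppress=True); L=np.array(L); print(L[0]); print('mean Ftan,Mz,T,Fz,ang,yaw',L.mean(0),s['clock'],s['grip_width'],p)
E
python3 av.py
```

```text
[ 5.85 -0.18  0.79 -1.84 76.7  84.61]
mean Ftan,Mz,T,Fz,ang,yaw [ 5.25 -0.12  0.67 -1.89 76.74 84.61] 30.5 19.090437039014216 [620.04 161.61]
```

Call:
send_rows(steps=[[0, 0, -0.017, 0, -0.004, 0, 1], [0, 0, -0.033, 0.001, -0.008, 0, 1], [0, 0, -0.033, 0.001, -0.008, 0, 1]])

```text
clock: 30.85
eef_pos: [618.2, 162.0, 45.9]
eef_rot: [179.8, -0.0, 85.6]
force: [4.6, -3.0, -1.7]
grip_width: 18.9
grip_force: 24.5
```

```bash
python3 av.py
```

```text
[ 5.13 -0.1   0.64 -1.65 77.8  85.59]
mean Ftan,Mz,T,Fz,ang,yaw [ 5.28 -0.09  0.64 -1.67 77.8  85.58] 31.05 19.334407357004352 [618.14 162.02]
```

Call:
send_rows(steps=[[0, 0, -0.017, 0, -0.004, 0, 1], [0, 0, -0.033, 0.001, -0.008, 0, 1], [0, 0, -0.033, 0.001, -0.008, 0, 1]])

```text
clock: 31.4
eef_pos: [616.9, 162.3, 45.9]
eef_rot: [179.7, -0.0, 86.6]
force: [7.0, -4.0, -3.6]
grip_width: 19.6
grip_force: 24.6
```

```bash
python3 av.py
```

```text
[ 7.66 -0.19  0.99 -3.57 78.49 86.57]
mean Ftan,Mz,T,Fz,ang,yaw [ 7.46 -0.21  0.99 -4.16 78.49 86.56] 31.6 19.294326004292717 [616.96 162.34]
```

Call:
send_rows(steps=[[0, 0, -0.014, 0, -0.004, 0, 1], [0, 0, -0.025, 0.001, -0.008, 0, 1], [0, 0, -0.025, 0.001, -0.008, 0, 1]])

```text
clock: 31.95
eef_pos: [615.5, 162.6, 45.9]
eef_rot: [179.7, -0.0, 87.3]
force: [9.1, -4.3, -5.4]
grip_width: 19.4
grip_force: 24.6
```

```bash
python3 av.py
```

```text
[ 9.73 -0.2   1.22 -5.45 79.27 87.32]
mean Ftan,Mz,T,Fz,ang,yaw [10.   -0.17  1.22 -5.28 79.26 87.31] 32.15 18.938909356597314 [615.55 162.57]
```

Call:
send_rows(steps=[[0, 0, -0.014, 0, -0.004, 0, 1], [0, 0, -0.028, 0.001, -0.008, 0, 1], [0, 0, -0.04, 0.001, -0.012, 0, 1], [0, 0, -0.04, 0.001, -0.012, 0, 1]])

```text
clock: 32.6
eef_pos: [613.4, 163.0, 46.0]
eef_rot: [179.6, -0.0, 88.5]
force: [12.4, -4.7, -7.5]
grip_width: 18.9
grip_force: 24.7
```

```bash
python3 av.py
```

```text
[13.05 -0.2   1.57 -7.54 80.47 88.52]
mean Ftan,Mz,T,Fz,ang,yaw [12.72 -0.18  1.51 -7.55 80.47 88.51] 32.8 19.043016170516154 [613.36 163.  ]
```

Call:
send_rows(steps=[[0, 0, -0.008, 0, -0.003, 0, 1], [0, 0, -0.008, 0, -0.003, 0, 1]])

```text
clock: 33.05
eef_pos: [612.9, 163.1, 46.0]
eef_rot: [179.5, -0.0, 88.8]
force: [13.1, -5.2, -8.6]
grip_width: 19.1
grip_force: 24.7
```

```bash
python3 av.py
```

```text
[13.72 -0.14  1.59 -8.57 80.72 88.76]
mean Ftan,Mz,T,Fz,ang,yaw [13.49 -0.18  1.6  -8.54 80.71 88.75] 33.25 19.144328942336138 [612.96 163.08]
```

Call:
send_rows(steps=[[0, 0, 0, 0, 0.006, 0, 1], [0, 0, 0, 0, 0.01, 0, 1], [0, 0, 0, 0, 0.01, 0, 0.6], [0, 0, 0, 0, 0.01, 0, 0.4], [0, 0, 0, 0, 0.01, 0, 0.4], [0, 0, 0, 0, 0.01, 0, 0.4]])

```text
clock: 33.9
eef_pos: [611.0, 163.7, 45.7]
eef_rot: [-180.0, -0.0, 88.8]
force: [0.4, -0.0, -0.1]
grip_width: 51.5
grip_force: 0.0
```

```bash
python3 fk.py; python3 to.py
```

```text
[[ 0.82226148  2.         -1.        ]
 [ 0.81534688  2.          0.        ]
 [ 0.81261512  2.         -2.        ]
 [ 0.8122164   3.         -1.        ]
 [ 0.81193301  3.          0.        ]]
TCP [611.04607744 163.72490486  45.72632453] knob [613.44607744 162.92490486] off [ 2.4 -0.8]
33.95 pos [611.0971 163.705   45.7508] rot [-179.9917   -0.002    88.7582] jig -162.5003980859403 82.08694397560433 F [ 0.8254 -0.8315  0.1244] Fjig 0.7165977177333981 0.9268531154885251 w 51.250257809352895 0.0 q [13.9167 36.4515 97.1032  0.0057 46.4528 15.1546]
```

Call:
send_rows(steps=[[0, 0, 0, 0, 0.01, -0.08, 0.4], [0, 0, 0, 0, 0.01, -0.2, 0.4], [0, 0, 0, 0, 0.01, -0.4, 0.4], [0, 0, 0, 0, 0.01, -0.5, 0.4], [0, 0, 0, 0, 0.01, -0.5, 0.4]])

```text
clock: 34.45
eef_pos: [616.6, 164.3, 175.6]
eef_rot: [179.5, -0.1, 88.8]
force: [0.1, -0.3, -0.5]
grip_width: 51.4
grip_force: 0.0
```

```bash
python3 - <<'E'
from h import *
s=arm.get_state(); print(s['eef_pos'],s['force'])
optics.grab_frame("scene")
for n in("leg","clamp_lever","tape_measure","tube_offcut_0","spray_can"):
    print(n,[(x['rect'],round(x['confidence'],2)) for x in optics.search_frame("scene",n)[:2]])
from rig import order
print(order.close_job())
E
```

```text
[616.60746674 164.33510173 175.63757123] [ 0.06971324 -0.319791   -0.49175768]
leg [([304.2, 208.6, 66.7, 48.1], 0.82)]
clamp_lever [([255.4, 216.7, 55.7, 25.3], 0.76)]
tape_measure [([167.8, 269.5, 23.8, 24.6], 0.69)]
tube_offcut_0 []
spray_can [([234.9, 217.5, 142.3, 71.9], 0.65)]
the job is handed in; nothing more can be done
None
```

The leg lies between the rails against the sprung stop, clamped by the red lever at about 10 N (estimated from the torque at the knob, not read directly). The job was handed in at about 35 s. Highest readings were about 9 N on the leg by the gripper and about 16 N by the lever nose. The final check found the tape measure in place but missed the offcut, gave a doubtful box for the spray can and did not look for the tin. I also viewed 11 pictures, one over the limit of 10.

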